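# Load the jeweller's drying rack and set its timer

### The job

Get the rinsed work drying: hang every wire basket on the bench by its handle on a hook of the drying rack, one to a hook and not left swinging, and put fully down over each of the two wooden formers the brass bangle that fits it closely, in any order; the third bangle is too loose for either and stays where it lies, like everything else. When all that is in place, turn the timer dial until its white pointer is at the red mark.

Things in the scene. Friction and masses are not known exactly. Their poses are not given: they have to be found in the camera images.
- basket_a: small steel rinse basket with a red grip on its handle, 0.2 kg; may be absent. Tray 60 (x) x 96 (y) x 40 mm tall. A stiff upright handle: 7 mm wire, posts at y = +-45 mm, top bar along y with its axis 115 mm above the base. Origin: centre of the underside, z up. Stands upright on the bench at the start
- basket_a_grip (a point): centre of the red grip block in the middle of that basket's handle bar: 12 mm (x) x 30 mm (y) x 14 mm tall; pinch it across x from above. Axes as the basket's
- basket_b: small steel rinse basket with a yellow grip on its handle, 0.2 kg; may be absent. Tray 60 (x) x 96 (y) x 40 mm tall. A stiff upright handle: 7 mm wire, posts at y = +-45 mm, top bar along y with its axis 115 mm above the base. Origin: centre of the underside, z up. Stands upright on the bench at the start
- basket_b_grip (a point): centre of the yellow grip block in the middle of that basket's handle bar: 12 mm (x) x 30 mm (y) x 14 mm tall; pinch it across x from above. Axes as the basket's
- basket_c: small steel rinse basket with a green grip on its handle, 0.2 kg; may be absent. Tray 60 (x) x 96 (y) x 40 mm tall. A stiff upright handle: 7 mm wire, posts at y = +-45 mm, top bar along y with its axis 115 mm above the base. Origin: centre of the underside, z up. Stands upright on the bench at the start
- basket_c_grip (a point): centre of the green grip block in the middle of that basket's handle bar: 12 mm (x) x 30 mm (y) x 14 mm tall; pinch it across x from above. Axes as the basket's
- rack: fixed drying rack. Grey drip tray (x = -50 to 120 mm, y = +-200 mm, 10 mm thick); posts at x = 90, y = +-185 mm carry a level crossbar, 14 mm thick, axis 254 mm above the bench, on which three blue twin-pronged hooks sit 125 mm apart. Origin: on the bench under the middle hook's seat. -x is the open front, to which the hooks point; y runs along the row
- hook_left (a point): seat of the hook at the rack's +y end, 240 mm above the bench; axes as the rack's. Each hook: two parallel 8 mm prongs at y = +-28 mm from its seat; a basket's grip block and the fingers fit between. A hung handle bar lies across both prongs, its axis about 4 mm above the seat (up to 12 mm if it lies 20 mm forward or back)
- hook_mid (a point): seat of the middle hook. Every hook's prongs are level over x = +-10 mm of the seat; the tips turn up at x = -30 mm to 19 mm above the seat; behind, they climb gently to the crossbar at x = 90 mm. Bring the bar in from the -x side over the tips, the basket's tray passing below the prongs, then lower it
- hook_right (a point): seat of the hook at the rack's -y end; like the other two
- bangle_small: plain brass bangle, 50 mm outside, 39 mm bore, 25 mm tall, 0.09 kg, lying flat. Origin: centre of its underside, z up
- bangle_middle: plain brass bangle, 60 mm outside, 47 mm bore, 25 mm tall, 0.09 kg, lying flat. Origin: centre of its underside, z up
- bangle_large: plain brass bangle, 68 mm outside, 56 mm bore, 25 mm tall, 0.09 kg, lying flat. Origin: centre of its underside, z up
- thick_former (a point): foot of the thick former's post, on its axis. The bangle formers are two upright pale wooden posts 110 mm apart on one fixed dark board, 90 x 200 x 12 mm. This point is on top of the board, 12 mm above the bench. Thick post: 42 mm in diameter, straight to 34 mm above this point, tapering to 24 mm at 44 mm. A bangle is fully down when it lies flat on the board around the post
- slim_former (a point): foot of the slim former's post, on its axis, on top of the board. Slim post: 34 mm in diameter, straight to 34 mm above this point, tapering to 16 mm at 44 mm
- dial (a joint): angle of the dial in rad, 0 to 2.4, growing clockwise as seen from above; it stays where it is left (light friction, about 0.04 N m)
- dial_grip (a point): the dial lies on top of the dryer's fixed grey timer box, 110 x 110 x 50 mm. This point: on the dial's axis, 78 mm above the bench, 12 mm below the top of its grip bar. Black dial: skirt 72 mm across and 8 mm thick, with an upright grip bar 52 mm long (x) x 14 mm wide (y) x 30 mm tall, top 90 mm above the bench. x points along the bar to the white pointer stripe and turns with the dial
- dial_pointer (a point): the outer end of the white pointer stripe, at 36 mm radius on the dial's skirt
- index_mark (a point): the point at 36 mm radius where the pointer's end must come: just inside the red index mark (the only red one) of the flat aluminium scale ring, 100 mm across, around the dial, always clockwise of the pointer's start
- cone_a: turned wooden ring cone, 34 mm across, 64 mm tall, loose, not part of the job: leave it alone
- mallet: mallet lying flat, wooden handle 210 mm long, yellow faces, loose, not part of the job: leave it alone
- glass_cup: glass tumbler 68 mm across, 85 mm tall, loose, not part of the job: leave it alone
- flux_jar: amber jar 60 mm across, 70 mm tall, loose, not part of the job: leave it alone

How it is judged:
On the way, in this order (a step that is already met when the one before it is completed fails the run):
1. every basket present hangs on a hook and the fitting bangles are fully down on the two formers ((distance between basket_a_grip and hook_left below 0.03 m or distance between basket_a_grip and hook_mid below 0.03 m or distance between basket_a_grip and hook_right below 0.03 m) and contact force between each of basket_a, basket_b, basket_c and rack above 0.4 N and angle between each of basket_a, basket_b, basket_c's own z axis and vertical below 0.3 rad and (distance between basket_b_grip and hook_left below 0.03 m or distance between basket_b_grip and hook_mid below 0.03 m or distance between basket_b_grip and hook_right below 0.03 m) and (distance between basket_c_grip and hook_left below 0.03 m or distance between basket_c_grip and hook_mid below 0.03 m or distance between basket_c_grip and hook_right below 0.03 m) and horizontal distance between bangle_middle and thick_former below 0.007 m and z of bangle_middle in the frame of thick_former below 0.004 m and angle between each of bangle_middle, bangle_small's own z axis and vertical below 0.1 rad and horizontal distance between bangle_small and slim_former below 0.007 m and z of bangle_small in the frame of slim_former below 0.004 m), for 0.3 s.
2. the dial's pointer is at the red mark, with everything still in place (all of step 1 and horizontal distance between dial_pointer and index_mark below 0.005 m), for 0.3 s.
At the end, for the whole second after the job is handed in: Baskets hang (tilt under 0.3 rad) on hooks, grips within 30 mm of the seat; the 60 mm bangle lies flat around the thick post, the 50 mm one around the slim post (7 mm off axis at most); pointer within 5 mm of the index mark; large bangle within 70 mm of its start; baskets hardly swaying (all of step 2 and linear speed of each of basket_a, basket_b, basket_c below 0.15 m/s and linear speed of each of bangle_small, bangle_middle below 0.03 m/s and distance of bangle_large from where it was at the start of the episode below 0.07 m); the robot touches nothing.
It fails at once if a bystander (cone, mallet, tumbler or jar) is shifted more than 30 mm (distance of any of cone_a, mallet, glass_cup, flux_jar from where it was at the start of the episode above 0.03 m).
Of basket_a, basket_b, basket_c only 2 to 3 are there at a start; the rules pass over those that are not, and their reading is None.
At some moment in a run one of basket_a, basket_b, basket_c, bangle_small, bangle_middle may be knocked a few centimetres aside while the robot is not near it.
It also fails if it takes over 210 s, if anything falls off the work surface, if the arm or the gripper's body presses on something with over 40 N, if the wrist force passes 120 N, or if a joint passes its speed limit or range.

### The arm

A 7-joint arm with a two-finger parallel gripper is mounted at the origin on the work surface. World frame = base frame: x ahead of the robot, y to its left, z up, the work surface at z = 0. Lengths are in m, angles in rad, forces in N, time in s.
With the tool pointing down it reaches from about 0.425 to 0.825 m from the base axis. Payload 3.6 kg.
Tool frame: the origin (TCP) lies at the very end of the fingers, on their centre line; the grasp point (between the pads) lies 19 mm behind it (robot.tcp_to_grasp is the distance from the TCP to the grasp point, in m); z points along the fingers, y is the line along which they close (so a half turn about z gives the same grasp; the last joint's range is limited). The gripper opens to 85 mm and grips with 20 to 120 N. Pads are 22 mm wide; open, the fingers measure 114 mm over their backs; the gripper's body (76 mm by 85 mm) begins 54 mm behind the grasp point. The pads swing forward as they close: fully open they stand 13 mm farther back than shut.
Start: joints at [-1.175, 0.615, -0.013, 1.423, 0.008, 1.103, -0.04], TCP at [0.267, 0.593, 0.231] pointing down, gripper open.
Joint ranges: [-3.12, 3.12], [-0.3, 2.06], [-1.34, 1.32], [0.26, 2.42], [-1.36, 4.5], [0.01, 1.98], [-2.84, 2.84]. Speed limits (rad/s): [2.79, 2.79, 3.14, 3.14, 3.14, 3.14, 3.14].

### API

Orientations are given as a unit quaternion [x, y, z, w].
In Python, from bench import readout, eyes, robot gives the robot as it stands. The module is installed in compiled form; this text tells all that it offers.
- The arm moves only by the tool step_arm, never from a script. Its argument "moves" is a list of rows, each a list of 7 numbers: the turn, a rotation vector about the tool's x, y, z in units of 5 degrees (1.0 is 5 degrees), then the shift along the tool's x, y, z in units of 40 mm (1.0 is 40 mm), then the opening, from -1 (shut) to 1 (fully open). A call has 1 to 20 rows; each row is the pose to reach, as a shift and turn from the pose commanded when the call began, along the tool's axes at that moment; what a row does not reach only later rows make up. A row lasts 1/12 s, in which the tool goes at most 41.7 mm and 7.16 degrees, less where a joint would pass 70% of its speed; a pose out of reach is approached as far as the arm can. A call with a gripper value outside its range is refused whole. The fingers move at their own pace and stop on an object; "squeeze" is the grip in N (left out, the last holds). Time passes only in rows, so rows that repeat a pose let the fingers close. It gives the time, the measured TCP pose, the force, the opening and the grip force at its end, in the units of the state.
- readout.state(): the state, without advancing time (a new reading comes with each control period).
- eyes.read_camera(name): name is "side" or "top" or "wrist"; returns the picture (480x640x3 uint8, blue, green, red); there is no depth.
- eyes.calibration(name): a dict with "camera_matrix" (3x3 intrinsics, pixels), "distortion" ([k1, k2, p1, p2, k3] as OpenCV has them; the pictures are not rectified), "rvec" (rotation vector, rad) and "tvec" (3), from world to camera coordinates, as OpenCV has them. Camera axes: x right, y down, z forward; pixel columns grow to the right and rows downward; lengths in m; the calibration is good to about 2 mm. A picture is of the moment at which its call begins: read the wrist's pose just before it. calibration takes no time and is no camera call; for the wrist camera it gives the pose at the moment of the call.
- robot.job_done(): hands the job in; it is judged then, once.
The state is a dict: "time": time; "joint_positions": joint angles; "joint_velocities": joint speeds; "effort": joint torques, N m; "ee_pos": TCP position; "eef_rot": TCP orientation; "contact_force": force on the tool from outside, world axes, zero at the start; "wrist_torque": the same for the moment, N m; "grip_width": finger opening in m; "gripper_force": force on a finger pad.
Only numpy, scipy, OpenCV 4.12 (cv2) and the standard library are available. Lean on these libraries where they do the work, as an engineer would, in place of code of your own. Each camera call takes 0.05 s, during which the arm holds its last target. There are 200 camera calls.

## Working session

There is one attempt and no reset: what is moved stays moved. The work goes in short steps, Python scripts to look and compute and a tool call to move; the robot and the scene stay as the last step left them, time stands still between calls to the robot, and variables do not carry over. Pictures are saved under pics/ and viewed, at most 14 in all, crops included, and the job is handed in when it is done.

Besides the shell and the picture viewer there is one more tool, called after "Request:" by a JSON object that holds its "name" and its "arguments", one argument or row to a line. step_arm: Moves the arm, as the interface text tells. Its arguments: {"type":"object","properties":{"moves":{"type":"array"},"squeeze":{"type":"number"}},"required":["moves"]}

```bash
mkdir -p pics; cat > h.py <<'E'
from bench import readout, eyes, robot
import numpy as np, cv2
from scipy.spatial.transform import Rotation as R
def shot(cam,name,crop=None,scale=1):
    c=eyes.calibration(cam); im=eyes.read_camera(cam)
    np.savez(f'pics/{name}.npz',**{k:np.array(v) for k,v in c.items()}); cv2.imwrite(f'pics/{name}_raw.png',im)
    save(name,crop,scale); return im
def save(name,crop=None,scale=1,out=None):
    im=cv2.imread(f'pics/{name}_raw.png')
    if crop: x0,y0,x1,y1=crop; im=im[y0:y1,x0:x1]
    if scale!=1: im=cv2.resize(im,None,fx=scale,fy=scale,interpolation=cv2.INTER_CUBIC)
    cv2.imwrite(f'pics/{out or name}.png',im)
def ray(name,uv):
    c=np.load(f'pics/{name}.npz'); uv=np.array(uv,float).reshape(-1,1,2)
    n=cv2.undistortPoints(uv,c['camera_matrix'],c['distortion']).reshape(-1,2)
    Rm=cv2.Rodrigues(c['rvec'])[0]; o=-Rm.T@c['tvec'].ravel()
    return o,np.c_[n,np.ones(len(n))]@Rm
def at(name,uv,z):
    o,d=ray(name,uv); return o+d*((z-o[2])/d[:,2])[:,None]
def proj(name,P):
    c=np.load(f'pics/{name}.npz'); return cv2.projectPoints(np.array(P,float).reshape(-1,3),c['rvec'],c['tvec'],c['camera_matrix'],c['distortion'])[0].reshape(-1,2)
def tri(n1,u1,n2,u2):
    o1,d1=ray(n1,u1);o2,d2=ray(n2,u2);out=[]
    for a,b in zip(d1,d2):
        A=np.c_[a,-b];s=np.linalg.lstsq(A,o2-o1,rcond=None)[0];p,q=o1+s[0]*a,o2+s[1]*b;out.append(np.r_[(p+q)/2,np.linalg.norm(p-q)])
    return np.array(out)
def mv(p=None,yaw=None):
    """needed row (turn z units, shift units) to put TCP at p, pointing down, tool y axis at world angle yaw (mod pi)"""
    s=readout.state(); r=R.from_quat(s['eef_rot']); M=r.as_matrix()
    if p is not None:
        print('shift',np.round(M.T@(np.array(p)-s['ee_pos'])/.04,2))
    z=np.array([0,0,-1.]); 
    if yaw is not None:
        for k in (0,np.pi):
            y=np.array([np.cos(yaw+k),np.sin(yaw+k),0]); T=np.c_[np.cross(y,z),y,z]
            print('turn',np.round((r.inv()*R.from_matrix(T)).as_rotvec()/np.radians(5),2))
    print('pos',np.round(s['ee_pos'],4),'q',np.round(s['eef_rot'],3),'yaw_y',round(np.arctan2(M[1,1],M[0,1]),3),'j7',round(s['joint_positions'][6],2),'t',s['time'],'w',round(s['grip_width'],4))
E
python3 - <<'E'
from h import *
shot('top','t0',None,1.25); shot('side','s0',None,1.25)
print(readout.state()); mv()
for n in('t0','s0'):
    o,d=ray(n,[[320,240]]);print(n,o,d)
E
```

```text
{'time': 0.1, 'joint_positions': array([-1.17451064,  0.61584689, -0.01260193,  1.42475661,  0.00813731,
        1.10341847, -0.0403794 ]), 'joint_velocities': array([-0.00016928, -0.00078009, -0.00117037, -0.00153724, -0.00071187,
        0.0009946 , -0.00024815]), 'effort': array([ 8.85733989e-04, -4.70379066e+01,  2.59995740e-01, -1.71568590e+01,
        1.00807037e-02,  5.88170195e-03,  1.91673723e-05]), 'ee_pos': array([0.26641559, 0.59212586, 0.23023227]), 'eef_rot': array([ 2.09777232e-01,  9.77748484e-01, -1.16987163e-03, -2.13922187e-04]), 'contact_force': array([-0.69387753, -0.03204078, -0.78956524]), 'wrist_torque': array([-0.00166677, -0.02065496, -0.00306252]), 'gripper_force': 0.0, 'grip_width': 0.08522146655282141}
pos [0.2664 0.5921 0.2302] q [ 0.21   0.978 -0.001 -0.   ] yaw_y 1.148 j7 -0.04 t 0.1 w 0.0852
t0 [0.38749294 0.03797674 1.53328009] [[ 0.09035737 -0.01595199 -0.99583341]]
s0 [ 0.28644964 -0.65357746  0.97781796] [[ 0.22202013  0.62643713 -0.74720048]]
```

View pics/t0.png

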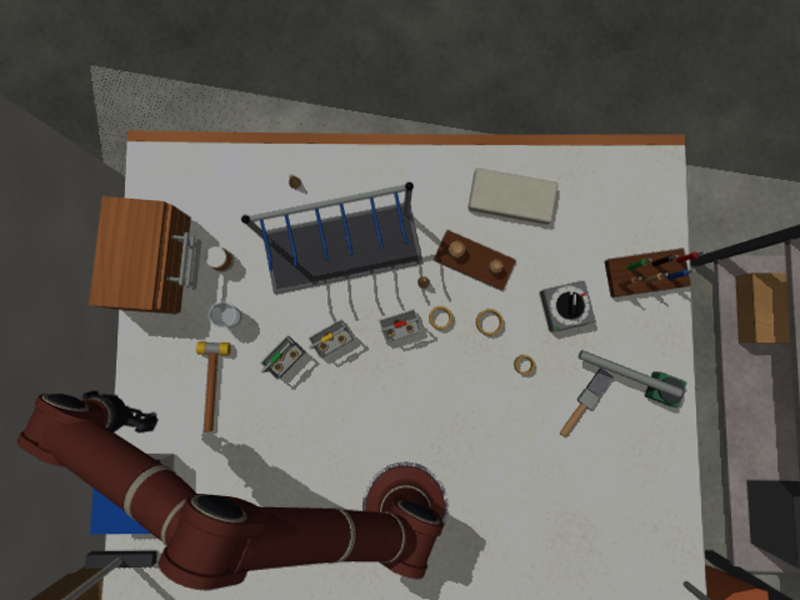

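View pics/s0.png

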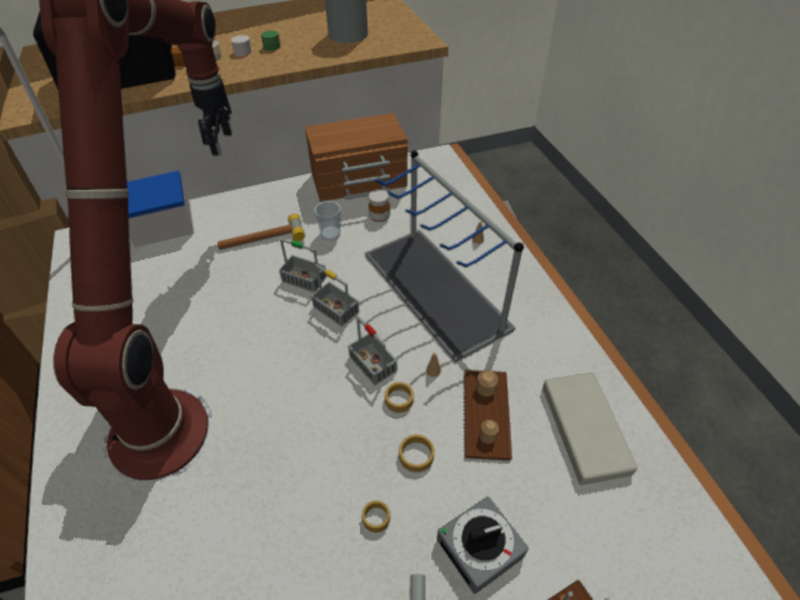

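The top view shows three baskets (raw ≈ (227,285), (265,272), (323,262)), the rack, bangles, formers and dial, all unobstructed. I'll enlarge it.

```bash
python3 - <<'E'
from h import *
save('t0',(190,140,350,310),3.5,'t0a'); save('t0',(330,170,490,310),4,'t0b'); save('s0',(210,110,420,310),3,'s0a')
E
```

```text
(no output)
```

View pics/t0a.png

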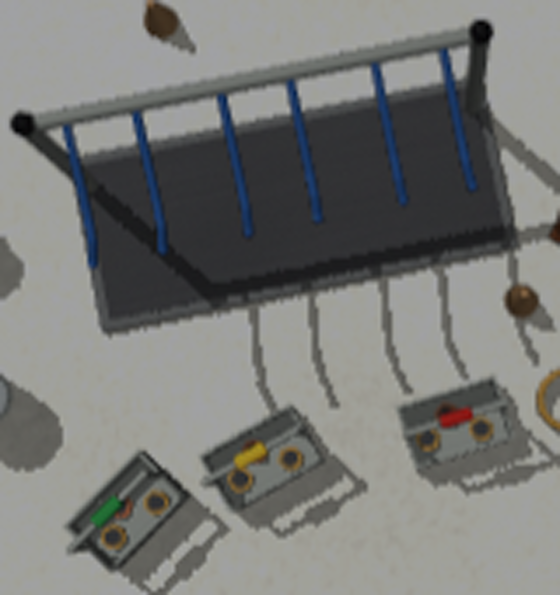

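View pics/t0b.png

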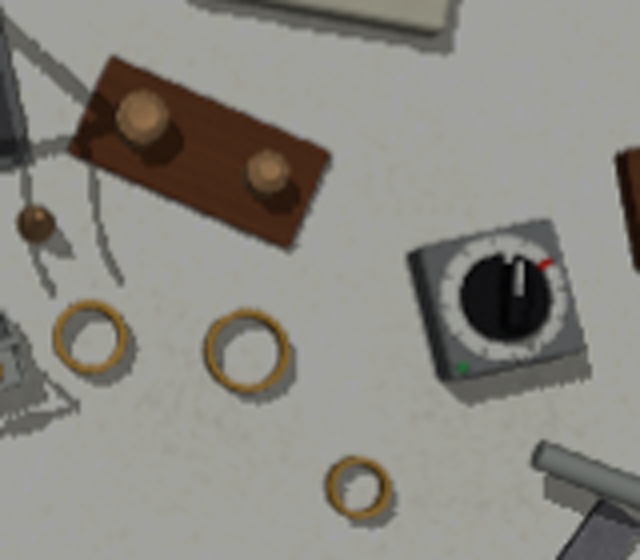

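View pics/s0a.png

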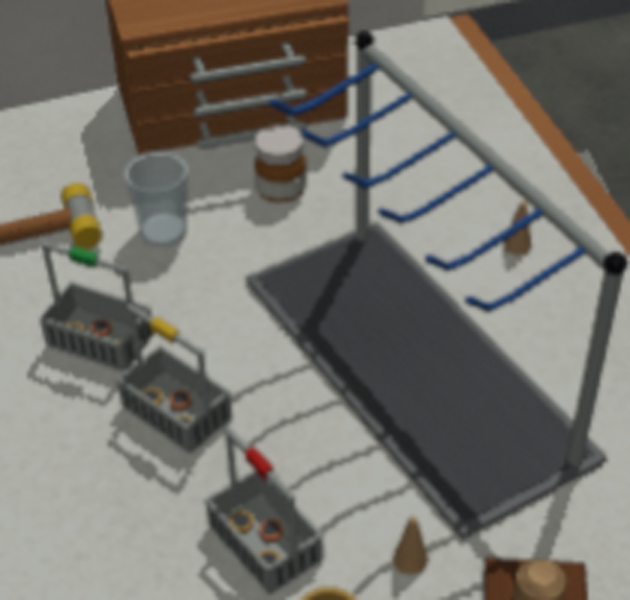

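Key t0a/t0b/s0a pixels: grips green (107,510), yellow (250,455), red (455,417); prong tips; middle bangle (91,337), large (248,351), small (360,488); posts (143,113), (268,170).

```bash
cat > m0.py <<'E'
from h import *
A=lambda p:(np.array(p,float)+.5)/3.5-.5+[190,140]
B=lambda p:(np.array(p,float)+.5)/4-.5+[330,170]
S=lambda p:(np.array(p,float)+.5)/3-.5+[210,110]
np.set_printoptions(precision=4,suppress=True)
g=[[107,510],[250,455],[455,417]]
print('grips top',at('t0',A(g),.12)); print('tri',tri('t0',A(g),'s0',S([[84,257],[164,328],[260,462]])))
for e in ([[72,550],[150,465]],[[205,482],[305,425]],[[408,432],[500,405]]):
    p=at('t0',A(e),.115);d=p[0]-p[1];print('bar',p.mean(0),np.linalg.norm(d),'yaw y',np.arctan2(d[1],d[0]))
tt=[[93,265],[163,250],[248,235],[317,220],[403,203],[473,190]]
st=[[275,104],[306,134],[348,177],[382,213],[430,261],[470,301]]
T=tri('t0',A(tt),'s0',S(st));print('tips',T)
print('tips z',at('t0',A(tt),.258))
P=at('t0',A([[22,122],[480,32]]),.254);print('bar ends',P,np.linalg.norm(P[0]-P[1]),np.arctan2(*(P[0]-P[1])[1::-1]))
Q=at('t0',A([[107,332],[515,243]]),.01);print('tray',Q,np.linalg.norm(Q[0]-Q[1]),np.arctan2(*(Q[0]-Q[1])[1::-1]))
print('bangles m,l,s',at('t0',B([[91,337],[248,351],[360,488]]),.024))
print('posts',at('t0',B([[143,113],[268,170]]),.056))
C=at('t0',B([[113,57],[330,155],[293,249],[70,150]]),.012);print('board',C,C.mean(0),(C[0]-C[1])[:2])
print('dial',at('t0',B([[508,298]]),.058), at('t0',B([[519,262],[546,265]]),.058))
print('dialbar',at('t0',B([[519,262],[546,265]]),.09))
print('cone',at('t0',A([[522,300]]),.064))
E
python3 m0.py
```

```text
grips top [[0.3772 0.3149 0.12  ]
 [0.4248 0.1931 0.12  ]
 [0.4585 0.0162 0.12  ]]
tri [[0.377  0.316  0.1144 0.0002]
 [0.4248 0.1935 0.1167 0.0001]
 [0.4595 0.016  0.1143 0.0014]]
bar [0.3794 0.3124 0.115 ] 0.0978766406630153 yaw y 2.413918233596012
bar [0.4263 0.1893 0.115 ] 0.09906889955344547 yaw y 2.09599204023481
bar [0.4575 0.0169 0.115 ] 0.08342341880435164 yaw y 1.861335489584996
tips [[0.5719 0.3044 0.2522 0.0027]
 [0.5835 0.2493 0.2545 0.0018]
 [0.5974 0.1824 0.2523 0.0042]
 [0.6088 0.1282 0.2522 0.0022]
 [0.6234 0.0599 0.2522 0.003 ]
 [0.6337 0.0042 0.2547 0.0032]]
tips z [[0.5698 0.3035 0.258 ]
 [0.582  0.2489 0.258 ]
 [0.5944 0.1823 0.258 ]
 [0.6068 0.128  0.258 ]
 [0.6208 0.0602 0.258 ]
 [0.6316 0.0048 0.258 ]]
bar ends [[ 0.6845  0.3631  0.254 ]
 [ 0.7606 -0.0005  0.254 ]] 0.3714877630119441 1.777065932210905
tray [[ 0.542   0.3406  0.01  ]
 [ 0.6286 -0.0415  0.01  ]] 0.3917371596655026 1.7936306864229838
bangles m,l,s [[ 0.4798 -0.0914  0.024 ]
 [ 0.4692 -0.2186  0.024 ]
 [ 0.3595 -0.3072  0.024 ]]
posts [[ 0.6581 -0.1308  0.056 ]
 [ 0.6125 -0.2306  0.056 ]]
board [[ 0.713  -0.1112  0.012 ]
 [ 0.6319 -0.2898  0.012 ]
 [ 0.5538 -0.2584  0.012 ]
 [ 0.635  -0.0755  0.012 ]] [ 0.6334 -0.1837  0.012 ] [0.0811 0.1786]
dial [[ 0.5106 -0.419   0.058 ]] [[ 0.5393 -0.4284  0.058 ]
 [ 0.5371 -0.4496  0.058 ]]
dialbar [[ 0.536  -0.4183  0.09  ]
 [ 0.5338 -0.4391  0.09  ]]
cone [[ 0.5678 -0.045   0.064 ]]
```

```bash
python3 -c "
from h import *
mv((.378,.315,.18),2.414-np.pi/2)"
```

```text
shift [-5.39 -5.17  1.27]
turn [-0.03  0.    3.49]
turn [-1.000e-02 -4.000e-02 -3.251e+01]
pos [0.2664 0.5921 0.2302] q [ 0.21   0.978 -0.001 -0.   ] yaw_y 1.148 j7 -0.04 t 0.1 w 0.0852
```

Request:
{"name": "step_arm", "arguments": {
  "moves": [
    [0,0,3.49,-5.39,-5.17,1.27,1],
    [0,0,3.49,-5.39,-5.17,1.27,1],
    [0,0,3.49,-5.39,-5.17,1.27,1],
    [0,0,3.49,-5.39,-5.17,1.27,1],
    [0,0,3.49,-5.39,-5.17,1.27,1],
    [0,0,3.49,-5.39,-5.17,1.27,1],
    [0,0,3.49,-5.39,-5.17,1.27,1],
    [0,0,3.49,-5.39,-5.17,1.27,1],
    [0,0,3.49,-5.39,-5.17,1.27,1],
    [0,0,3.49,-5.39,-5.17,1.27,1],
    [0,0,3.49,-5.39,-5.17,1.27,1],
    [0,0,3.49,-5.39,-5.17,1.27,1]
  ]
}}

```text
time: 1.1
ee_pos: [0.3776, 0.3179, 0.1806]
eef_rot: [0.354, 0.935, 0.001, -0.0]
contact_force: [-0.3, 0.5, 0.0]
grip_width: 0.0853
gripper_force: 0.0
```

```bash
python3 -c "
from h import *
mv((.378,.315,.098),2.414-np.pi/2)
shot('wrist','w1')
np.save('pics/w1p.npy',readout.state()['ee_pos']);print(proj('w1',[[.378,.315,.122],[.378,.315,.098]]))"
```

```text
shift [-0.06 -0.05  2.06]
turn [ 0.01 -0.01  0.05]
turn [ 2.000e-02  2.000e-02 -3.595e+01]
pos [0.3776 0.3179 0.1806] q [ 0.354  0.935  0.001 -0.   ] yaw_y 0.847 j7 0.15 t 1.1 w 0.0853
[[325.87887862 265.80977107]
 [326.33185272 251.67401226]]
```

View pics/w1.png

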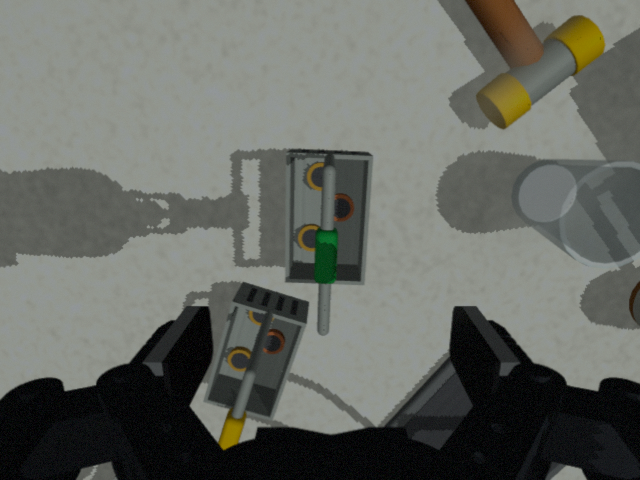

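The wrist view shows the green grip at (326,257), where predicted. Now grasping and lifting.

Request:
{"name": "step_arm", "arguments": {
  "moves": [
    [0,0,0,-0.06,-0.05,1,1],
    [0,0,0,-0.06,-0.05,2.06,1],
    [0,0,0,-0.06,-0.05,2.06,1],
    [0,0,0,-0.06,-0.05,2.06,-1],
    [0,0,0,-0.06,-0.05,2.06,-1],
    [0,0,0,-0.06,-0.05,2.06,-1],
    [0,0,0,-0.06,-0.05,2.06,-1],
    [0,0,0,-0.06,-0.05,2.06,-1],
    [0,0,0,-0.06,-0.05,2.06,-1],
    [0,0,0,-0.06,-0.05,2.06,-1],
    [0,0,0,-0.06,-0.05,2.06,-1],
    [0,0,0,-0.06,-0.05,1.5,-1],
    [0,0,0,-0.06,-0.05,0.7,-1],
    [0,0,0,-0.06,-0.05,-0.1,-1],
    [0,0,0,-0.06,-0.05,-0.9,-1],
    [0,0,0,-0.06,-0.05,-1.7,-1],
    [0,0,0,-0.06,-0.05,-2.2,-1],
    [0,0,0,-0.06,-0.05,-2.2,-1]
  ],
  "squeeze": 50
}}

```text
time: 2.65
ee_pos: [0.3809, 0.3142, 0.2731]
eef_rot: [0.356, 0.935, 0.005, 0.002]
contact_force: [0.8, 0.1, -2.0]
grip_width: 0.0111
gripper_force: 48.9
```

```bash
python3 -c "
from h import *
x=np.array([.978,.208,0]);y=np.array([-.208,.978,0]);o=np.array([.634,.161,0])
h=o+.125*y; print(h)
for p in (h-.12*x,h-.07*x,h):
    p[2]=.268; mv(p,.209)
shot('wrist','w2')"
```

```text
[0.608   0.28325 0.     ]
shift [-2.98  0.78  0.14]
turn [ 0.12 -0.03  7.27]
turn [  0.03   0.15 -28.73]
pos [0.3809 0.3142 0.2731] q [0.356 0.935 0.005 0.002] yaw_y 0.843 j7 0.14 t 2.65 w 0.0111
shift [-3.72  1.79  0.15]
turn [ 0.12 -0.03  7.27]
turn [  0.03   0.15 -28.73]
pos [0.3809 0.3142 0.2731] q [0.356 0.935 0.005 0.002] yaw_y 0.843 j7 0.14 t 2.65 w 0.0111
shift [-4.75  3.2   0.17]
turn [ 0.12 -0.03  7.27]
turn [  0.03   0.15 -28.73]
pos [0.3809 0.3142 0.2731] q [0.356 0.935 0.005 0.002] yaw_y 0.843 j7 0.14 t 2.65 w 0.0111
```

View pics/w2.png

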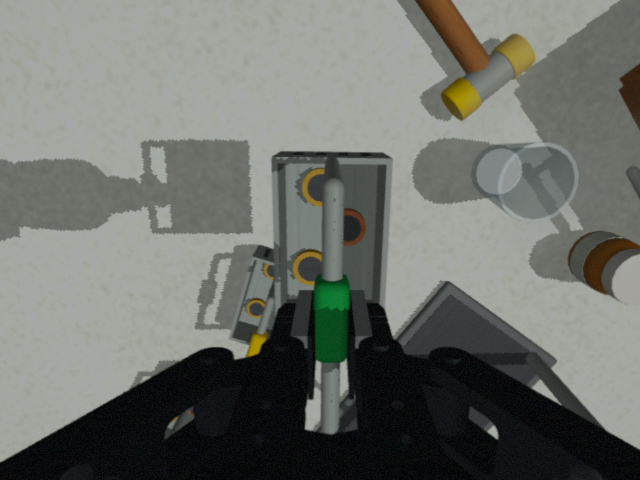

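Green basket is held, centred in the pads. Going to the left hook.

Request:
{"name": "step_arm", "arguments": {
  "moves": [
    [0,0,1.4,-0.6,0.15,0,-1],
    [0,0,2.8,-1.2,0.3,0,-1],
    [0,0,4.2,-1.8,0.45,0,-1],
    [0,0,5.6,-2.4,0.6,0,-1],
    [0,0,7.27,-2.98,0.78,0,-1],
    [0,0,7.27,-2.98,0.78,0,-1],
    [0,0,7.27,-2.98,0.78,0,-1],
    [0,0,7.27,-3.35,1.28,0,-1],
    [0,0,7.27,-3.7,1.77,0,-1],
    [0,0,7.27,-4.05,2.24,0,-1],
    [0,0,7.27,-4.4,2.72,0,-1],
    [0,0,7.27,-4.75,3.2,0,-1],
    [0,0,7.27,-4.75,3.2,0,-1],
    [0,0,7.27,-4.75,3.2,0,-1],
    [0,0,7.27,-4.75,3.2,0,-1]
  ]
}}

```text
time: 3.95
ee_pos: [0.604, 0.2825, 0.267]
eef_rot: [0.629, 0.778, -0.002, -0.001]
contact_force: [0.1, 0.2, 0.1]
grip_width: 0.0114
gripper_force: 49.0
```

```bash
python3 -c "
from h import *
mv((.608,.283,.228),.209)
shot('wrist','w3');shot('side','s3')
a=cv2.imread('pics/w3_raw.png');b=cv2.imread('pics/s3_raw.png')[100:280,280:440];b=cv2.resize(b,None,fx=2,fy=2,interpolation=2)
c=np.zeros((480,800,3),np.uint8);c[:360,:480]=cv2.resize(a,(480,360));c[:360,480:]=b;cv2.imwrite('pics/c3.png',c)"
```

```text
shift [-0.01  0.1   0.97]
turn [-0.05 -0.    0.02]
turn [ 1.000e-02 -7.000e-02 -3.598e+01]
pos [0.604  0.2825 0.267 ] q [ 0.629  0.778 -0.002 -0.001] yaw_y 0.211 j7 -0.13 t 3.95 w 0.0114
```

View pics/c3.png

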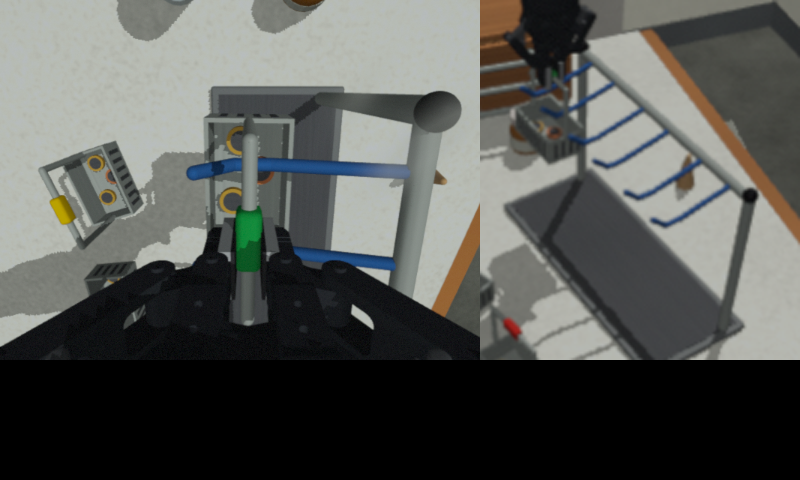

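```bash
python3 -c "
from h import *
x=np.array([.978,.208,0]);y=np.array([-.208,.978,0]);h=np.array([.608,.283,.24])
print([ (np.round(proj('w3',[h+s*.028*y+a*x+np.array([0,0,0 if a<.02 else .01])])[0]*.75)) for s in(1,-1) for a in(0,.03,.06)])
print(proj('w3',[[.604,.2825,.293]])*.75)"
```

```text
[array([255., 170.]), array([310., 175.]), array([365., 175.]), array([254., 256.]), array([304., 265.]), array([354., 265.])]
[[247.00556753 262.20671219]]
```

Request:
{"name": "step_arm", "arguments": {
  "moves": [
    [0,0,0,0.06,0.1,0.4,-1],
    [0,0,0,0.06,0.1,0.8,-1],
    [0,0,0,0.06,0.1,1.0,-1],
    [0,0,0,0.06,0.1,1.0,-1],
    [0,0,0,0.06,0.1,1.0,-1],
    [0,0,0,0.06,0.1,1.0,-0.6],
    [0,0,0,0.06,0.1,1.0,-0.3],
    [0,0,0,0.06,0.1,1.0,0],
    [0,0,0,0.06,0.1,1.0,0],
    [0,0,0,0.06,0.1,1.0,0],
    [0,0,0,0.06,0.1,0.3,0],
    [0,0,0,0.06,0.1,-0.6,0],
    [0,0,0,0.06,0.1,-1.2,0],
    [0,0,0,0.06,0.1,-1.2,0]
  ]
}}

```text
time: 5.22
ee_pos: [0.6123, 0.2857, 0.3237]
eef_rot: [0.629, 0.777, 0.006, 0.003]
contact_force: [0.7, 0.2, 0.9]
grip_width: 0.0429
gripper_force: 0.0
```

```bash
python3 -c "
from h import *
mv((.4255,.192,.20),2.096-np.pi/2)
shot('wrist','w4');shot('top','t4')
a=cv2.imread('pics/w4_raw.png');b=cv2.imread('pics/t4_raw.png')[120:320,170:450]
c=np.zeros((600,800,3),np.uint8);c[:240,:320]=cv2.resize(a,(320,240));c[:200*2,320:800]=cv2.resize(b,None,fx=2,fy=2,interpolation=2)[:,:480];cv2.imwrite('pics/c4.png',c[:400])"
```

```text
shift [-1.33 -5.09  3.02]
turn [ 0.15 -0.   -3.62]
turn [-1.000e-02 -2.200e-01  3.238e+01]
pos [0.6123 0.2857 0.3237] q [0.629 0.777 0.006 0.003] yaw_y 0.209 j7 -0.14 t 5.2167 w 0.0429
```

View pics/c4.png

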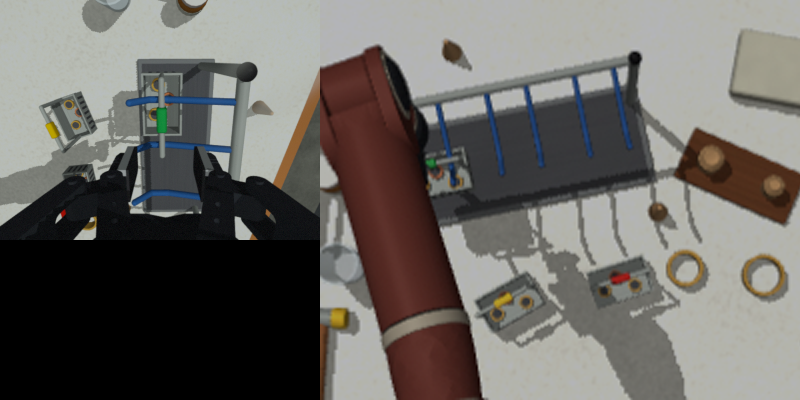

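The green basket hangs on the left hook, lying across both prongs. Yellow next.

Request:
{"name": "step_arm", "arguments": {
  "moves": [
    [0,0,0,-0.25,-0.9,0,0.5],
    [0,0,-1,-0.5,-1.8,0,1],
    [0,0,-2,-0.75,-2.8,1,1],
    [0,0,-3,-1,-3.8,2,1],
    [0,0,-3.62,-1.33,-5.09,3.02,1],
    [0,0,-3.62,-1.33,-5.09,3.02,1],
    [0,0,-3.62,-1.33,-5.09,3.02,1],
    [0,0,-3.62,-1.33,-5.09,3.02,1],
    [0,0,-3.62,-1.33,-5.09,3.02,1]
  ]
}}

```text
time: 6.07
ee_pos: [0.4207, 0.1906, 0.195]
eef_rot: [0.499, 0.866, -0.001, -0.0]
contact_force: [1.7, 0.6, 0.8]
grip_width: 0.0851
gripper_force: 0.0
```

```bash
cat >> h.py <<'E'
def blob(name,lo,hi,roi=None):
    im=cv2.imread(f'pics/{name}_raw.png');hsv=cv2.cvtColor(im,cv2.COLOR_BGR2HSV);m=cv2.inRange(hsv,np.array(lo),np.array(hi))
    if roi: k=np.zeros_like(m);k[roi[1]:roi[3],roi[0]:roi[2]]=255;m&=k
    n,l,s,c=cv2.connectedComponentsWithStats(m)
    i=1+np.argsort(-s[1:,4])[:3]; return [(np.round(c[j],1),s[j,4]) for j in i]
YEL=((22,160,90),(32,255,255));RED=((0,200,90),(4,255,255));
E
python3 -c "
from h import *
mv((.4255,.192,.098),2.096-np.pi/2)
shot('wrist','w5')
print(blob('w5',*YEL)); print(proj('w5',[[.4255,.192,.122],[.4255,.192,.115]]))
for n in('t0','t4'): print(n,blob(n,*YEL),blob(n,*RED))
"
```

```text
shift [-0.03  0.12  2.43]
turn [-0.02 -0.   -0.  ]
turn [-0.0e+00  3.0e-02  3.6e+01]
pos [0.4207 0.1906 0.195 ] q [ 0.499  0.866 -0.001 -0.   ] yaw_y 0.525 j7 0.15 t 6.0667 w 0.0851
[(array([338.1, 247.5]), np.int32(1012)), (array([324.8, 184.2]), np.int32(17)), (array([312.8, 226.3]), np.int32(12))]
[[338.69470954 255.47928883]
 [338.49204252 251.59286221]]
t0 [(array([178.6, 278.4]), np.int32(60)), (array([160.4, 278. ]), np.int32(51)), (array([260.9, 269.6]), np.int32(34))] [(array([320. , 258.7]), np.int32(23)), (array([555.4, 204. ]), np.int32(5)), (array([465.5, 235.5]), np.int32(2))]
t4 [(array([178.8, 278.5]), np.int32(64)), (array([160.4, 278.1]), np.int32(50)), (array([260.9, 269.6]), np.int32(34))] [(array([320.1, 258.7]), np.int32(21)), (array([555., 204.]), np.int32(5)), (array([465.5, 235.5]), np.int32(2))]
```

Request:
{"name": "step_arm", "arguments": {
  "moves": [
    [0,0,0,0.02,0.12,1,1],
    [0,0,0,0.02,0.12,2,1],
    [0,0,0,0.02,0.12,2.43,1],
    [0,0,0,0.02,0.12,2.43,1],
    [0,0,0,0.02,0.12,2.43,-1],
    [0,0,0,0.02,0.12,2.43,-1],
    [0,0,0,0.02,0.12,2.43,-1],
    [0,0,0,0.02,0.12,2.43,-1],
    [0,0,0,0.02,0.12,2.43,-1],
    [0,0,0,0.02,0.12,2.43,-1],
    [0,0,0,0.02,0.12,2.43,-1],
    [0,0,0,0.02,0.12,2.43,-1],
    [0,0,0,0.02,0.12,1.7,-1],
    [0,0,0,0.02,0.12,0.9,-1],
    [0,0,0,0.02,0.12,0.1,-1],
    [0,0,0,0.02,0.12,-0.7,-1],
    [0,0,0,0.02,0.12,-1.5,-1],
    [0,0,0,0.02,0.12,-1.9,-1],
    [0,0,0,0.02,0.12,-1.9,-1]
  ],
  "squeeze": 50
}}

```text
time: 7.7
ee_pos: [0.427, 0.1947, 0.2754]
eef_rot: [0.499, 0.866, 0.004, 0.002]
contact_force: [0.8, 0.3, -2.7]
grip_width: 0.011
gripper_force: 49.4
```

```bash
python3 -c "
from h import *
x=np.array([.978,.208,0]);y=np.array([-.208,.978,0]);o=np.array([.634,.161,.268])+.003*y
for p in (o-.12*x,o):mv(p,.209)
shot('wrist','w6');print(blob('w6',*YEL),blob('w5',*YEL))"
```

```text
shift [-2.32  1.23  0.2 ]
turn [ 0.1  -0.01  3.62]
turn [ 2.000e-02  1.400e-01 -3.238e+01]
pos [0.427  0.1947 0.2754] q [0.499 0.866 0.004 0.002] yaw_y 0.525 j7 0.13 t 7.7 w 0.011
shift [-3.25  4.08  0.22]
turn [ 0.1  -0.01  3.62]
turn [ 2.000e-02  1.400e-01 -3.238e+01]
pos [0.427  0.1947 0.2754] q [0.499 0.866 0.004 0.002] yaw_y 0.525 j7 0.13 t 7.7 w 0.011
[(array([330.9, 333.1]), np.int32(2532)), (array([309.2, 195.1]), np.int32(184)), (array([302.9, 270.2]), np.int32(180))] [(array([338.1, 247.5]), np.int32(1012)), (array([324.8, 184.2]), np.int32(17)), (array([312.8, 226.3]), np.int32(12))]
```

Request:
{"name": "step_arm", "arguments": {
  "moves": [
    [0,0,1.2,-0.8,0.4,0,-1],
    [0,0,2.4,-1.6,0.8,0,-1],
    [0,0,3.62,-2.32,1.23,0,-1],
    [0,0,3.62,-2.32,1.23,0,-1],
    [0,0,3.62,-2.32,1.23,0,-1],
    [0,0,3.62,-2.5,1.8,0,-1],
    [0,0,3.62,-2.7,2.4,0,-1],
    [0,0,3.62,-2.9,3,0,-1],
    [0,0,3.62,-3.1,3.6,0,-1],
    [0,0,3.62,-3.25,4.08,0,-1],
    [0,0,3.62,-3.25,4.08,0,-1],
    [0,0,3.62,-3.25,4.08,0,-1],
    [0,0,3.62,-3.25,4.08,0,-1],
    [0,0,3.62,-3.25,4.08,0,-1]
  ]
}}

```text
time: 8.92
ee_pos: [0.6298, 0.1634, 0.271]
eef_rot: [0.629, 0.777, -0.001, -0.001]
contact_force: [0.2, 0.6, -2.7]
grip_width: 0.0115
gripper_force: 49.4
```

```bash
python3 -c "
from h import *
x=np.array([.978,.208,0]);y=np.array([-.208,.978,0]);o=np.array([.634,.161,.228])+.003*y
mv(o,.209);shot('wrist','w7')
c=cv2.imread('pics/w7_raw.png')
for s in(1,-1):
  for a in(0,.03,.06):
    p=proj('w7',[o*[1,1,0]+[0,0,.24 if a<.02 else .25]+s*.028*y+a*x])[0];cv2.circle(c,tuple(int(v) for v in p),3,(0,255,255),-1)
cv2.imwrite('pics/w7.png',c)"
```

```text
shift [-0.01  0.09  1.08]
turn [-0.03 -0.01  0.01]
turn [ 1.000e-02 -5.000e-02 -3.599e+01]
pos [0.6298 0.1634 0.271 ] q [ 0.629  0.777 -0.001 -0.001] yaw_y 0.21 j7 0.07 t 8.9167 w 0.0115
```

View pics/w7.png

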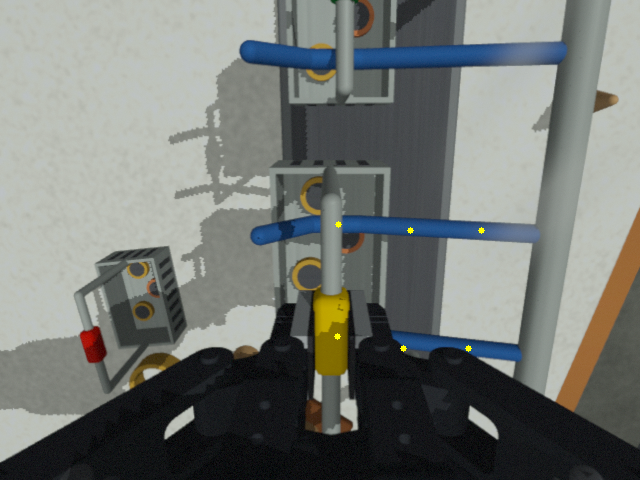

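Model dots sit on the prongs (y 225–235 and ~345), so alignment is good. Lowering and releasing.

Request:
{"name": "step_arm", "arguments": {
  "moves": [
    [0,0,0,0,0.09,0.4,-1],
    [0,0,0,0,0.09,0.8,-1],
    [0,0,0,0,0.09,1.08,-1],
    [0,0,0,0,0.09,1.08,-1],
    [0,0,0,0,0.09,1.08,-1],
    [0,0,0,0,0.09,1.08,-0.6],
    [0,0,0,0,0.09,1.08,-0.3],
    [0,0,0,0,0.09,1.08,0],
    [0,0,0,0,0.09,1.08,0],
    [0,0,0,0,0.09,1.08,0],
    [0,0,0,0,0.09,0.3,0],
    [0,0,0,0,0.09,-0.6,0],
    [0,0,0,0,0.09,-1.2,0],
    [0,0,0,0,-0.6,-1.2,0],
    [0,0,0,0,-1.5,-1.2,0.5],
    [0,0,0,0,-2.4,-1.2,1],
    [0,0,0,0,-2.4,-1.2,1],
    [0,0,0,0,-2.4,-1.2,1]
  ]
}}

```text
time: 10.47
ee_pos: [0.5356, 0.1428, 0.3202]
eef_rot: [0.63, 0.777, 0.0, -0.001]
contact_force: [0.9, -0.0, 0.4]
grip_width: 0.0854
gripper_force: 0.0
```

```bash
python3 -c "
from h import *
mv((.4583,.0162,.19),1.87-np.pi/2)
shot('top','t8');print(blob('t8',*RED),blob('t8',*YEL))"
```

```text
shift [-2.7  -2.54  3.25]
turn [-0.01 -0.01 -1.04]
turn [-2.000e-02  1.000e-02  3.496e+01]
pos [0.5356 0.1428 0.3202] q [ 0.63   0.777  0.    -0.001] yaw_y 0.209 j7 0.04 t 10.4667 w 0.0854
[(array([555. , 203.8]), np.int32(4)), (array([465.5, 235.5]), np.int32(2))] [(array([178.7, 278.5]), np.int32(61)), (array([160.4, 278.1]), np.int32(50))]
```

Request:
{"name": "step_arm", "arguments": {
  "moves": [
    [0,0,-1.04,-0.7,-0.6,0.3,1],
    [0,0,-1.04,-1.4,-1.3,1.2,1],
    [0,0,-1.04,-2.1,-2,2.2,1],
    [0,0,-1.04,-2.7,-2.54,3.25,1],
    [0,0,-1.04,-2.7,-2.54,3.25,1],
    [0,0,-1.04,-2.7,-2.54,3.25,1],
    [0,0,-1.04,-2.7,-2.54,3.25,1],
    [0,0,-1.04,-2.7,-2.54,3.25,1]
  ]
}}

```text
time: 11.18
ee_pos: [0.4632, 0.017, 0.1903]
eef_rot: [0.593, 0.805, 0.001, 0.001]
contact_force: [0.7, 0.4, 0.1]
grip_width: 0.0854
gripper_force: 0.0
```

```bash
python3 -c "
from h import *
mv((.4583,.0162,.098),1.87-np.pi/2)
shot('wrist','w9');print(blob('w9',*RED),proj('w9',[[.4583,.0162,.122]]),proj('w9',[[.4583,.0162,.115]]))
print(proj('w7',[[.4583,.0162,.122]]))
im=cv2.imread('pics/w9_raw.png');m=cv2.inRange(cv2.cvtColor(im,cv2.COLOR_BGR2HSV),(0,200,90),(4,255,255));p=np.argwhere(m)[:,::-1].astype(np.float32);print(cv2.minAreaRect(p))"
```

```text
shift [ 0.02 -0.13  2.31]
turn [0.04 0.01 0.01]
turn [-1.000e-02  6.000e-02 -3.599e+01]
pos [0.4632 0.017  0.1903] q [0.593 0.805 0.001 0.001] yaw_y 0.3 j7 0.39 t 11.1833 w 0.0854
[(array([319.5, 251.8]), np.int32(914))] [[320.7947721 255.0985359]] [[321.05065307 251.12713498]]
[[ 90.03448725 348.97611666]]
((319.5, 251.5), (49.0, 19.0), 90.0)
```

Red is exactly where predicted.

Request:
{"name": "step_arm", "arguments": {
  "moves": [
    [0,0,0,0.02,-0.13,1,1],
    [0,0,0,0.02,-0.13,2,1],
    [0,0,0,0.02,-0.13,2.31,1],
    [0,0,0,0.02,-0.13,2.31,1],
    [0,0,0,0.02,-0.13,2.31,-1],
    [0,0,0,0.02,-0.13,2.31,-1],
    [0,0,0,0.02,-0.13,2.31,-1],
    [0,0,0,0.02,-0.13,2.31,-1],
    [0,0,0,0.02,-0.13,2.31,-1],
    [0,0,0,0.02,-0.13,2.31,-1],
    [0,0,0,0.02,-0.13,2.31,-1],
    [0,0,0,0.02,-0.13,2.31,-1],
    [0,0,0,0.02,-0.13,1.6,-1],
    [0,0,0,0.02,-0.13,0.8,-1],
    [0,0,0,0.02,-0.13,0,-1],
    [0,0,0,0.02,-0.13,-0.8,-1],
    [0,0,0,0.02,-0.13,-1.6,-1],
    [0,0,0,0.02,-0.13,-2,-1],
    [0,0,0,0.02,-0.13,-2,-1]
  ],
  "squeeze": 50
}}

```text
time: 12.82
ee_pos: [0.457, 0.0156, 0.2729]
eef_rot: [0.594, 0.805, 0.002, 0.003]
contact_force: [0.9, -0.3, -2.2]
grip_width: 0.0111
gripper_force: 50.8
```

```bash
python3 -c "
from h import *
x=np.array([.978,.208,0]);y=np.array([-.208,.978,0]);o=np.array([.634,.161,.270])-.123*y
print(o)
for p in (o-.12*x,o):mv(p,.209)
shot('wrist','w10');print(blob('w10',*RED))"
```

```text
[0.659584 0.040706 0.27    ]
shift [-0.62  2.04  0.09]
turn [0.08 0.01 1.04]
turn [-2.000e-02  1.300e-01 -3.496e+01]
pos [0.457  0.0156 0.2729] q [0.594 0.805 0.002 0.003] yaw_y 0.3 j7 0.34 t 12.8167 w 0.0111
shift [-0.89  5.02  0.11]
turn [0.08 0.01 1.04]
turn [-2.000e-02  1.300e-01 -3.496e+01]
pos [0.457  0.0156 0.2729] q [0.594 0.805 0.002 0.003] yaw_y 0.3 j7 0.34 t 12.8167 w 0.0111
[(array([330. , 337.3]), np.int32(2108))]
```

Request:
{"name": "step_arm", "arguments": {
  "moves": [
    [0,0,0.5,-0.2,0.7,0,-1],
    [0,0,1.04,-0.4,1.4,0,-1],
    [0,0,1.04,-0.62,2.04,0,-1],
    [0,0,1.04,-0.62,2.04,0,-1],
    [0,0,1.04,-0.62,2.04,0,-1],
    [0,0,1.04,-0.68,2.7,0,-1],
    [0,0,1.04,-0.74,3.3,0,-1],
    [0,0,1.04,-0.8,3.9,0,-1],
    [0,0,1.04,-0.85,4.5,0,-1],
    [0,0,1.04,-0.89,5.02,0,-1],
    [0,0,1.04,-0.89,5.02,0,-1],
    [0,0,1.04,-0.89,5.02,0,-1],
    [0,0,1.04,-0.89,5.02,0,-1],
    [0,0,1.04,-0.89,5.02,0,-1]
  ]
}}

```text
time: 14.03
ee_pos: [0.6561, 0.0404, 0.2692]
eef_rot: [0.63, 0.777, -0.001, -0.001]
contact_force: [-0.3, -0.2, -1.1]
grip_width: 0.0111
gripper_force: 50.8
```

```bash
python3 -c "
from h import *
mv((.6596,.0407,.228),.209)"
```

```text
shift [-0.01  0.09  1.03]
turn [-0.03 -0.   -0.01]
turn [-0.    0.04 35.99]
pos [0.6561 0.0404 0.2692] q [ 0.63   0.777 -0.001 -0.001] yaw_y 0.208 j7 0.27 t 14.0333 w 0.0111
```

Request:
{"name": "step_arm", "arguments": {
  "moves": [
    [0,0,0,0,0.09,0.4,-1],
    [0,0,0,0,0.09,0.8,-1],
    [0,0,0,0,0.09,1.05,-1],
    [0,0,0,0,0.09,1.05,-1],
    [0,0,0,0,0.09,1.05,-1],
    [0,0,0,0,0.09,1.05,-0.6],
    [0,0,0,0,0.09,1.05,-0.3],
    [0,0,0,0,0.09,1.05,0],
    [0,0,0,0,0.09,1.05,0],
    [0,0,0,0,0.09,1.05,0],
    [0,0,0,0,0.09,0.3,0],
    [0,0,0,0,0.09,-0.6,0],
    [0,0,0,0,0.09,-1.2,0],
    [0,0,0,0,-0.6,-1.2,0],
    [0,0,0,0,-1.5,-1.2,0.5],
    [0,0,0,0,-2.4,-1.2,1],
    [0,0,0,0,-3.4,-1.2,1],
    [0,0,0,0,-3.4,-1.2,1],
    [0,0,0,0,-3.4,-1.2,1]
  ]
}}

```text
time: 15.62
ee_pos: [0.5222, 0.012, 0.3181]
eef_rot: [0.63, 0.776, 0.0, -0.001]
contact_force: [0.9, 0.3, -0.0]
grip_width: 0.0854
gripper_force: 0.0
```

```bash
python3 -c "
from h import *
mv((.4798,-.0914,.16),.209);shot('wrist','w11');shot('side','s11')
a=cv2.imread('pics/w11_raw.png');b=cv2.imread('pics/s11_raw.png')[90:290,250:450];b=cv2.resize(b,(400,400),interpolation=2)
c=np.zeros((400,800,3),np.uint8);c[:300,:400]=cv2.resize(a,(400,300));c[:,400:]=b;cv2.imwrite('pics/c11.png',c)"
```

```text
shift [-2.32 -1.57  3.95]
turn [-0.01 -0.01 -0.02]
turn [-2.000e-02  2.000e-02  3.598e+01]
pos [0.5222 0.012  0.3181] q [ 0.63   0.776  0.    -0.001] yaw_y 0.207 j7 0.28 t 15.6167 w 0.0854
```

View pics/c11.png

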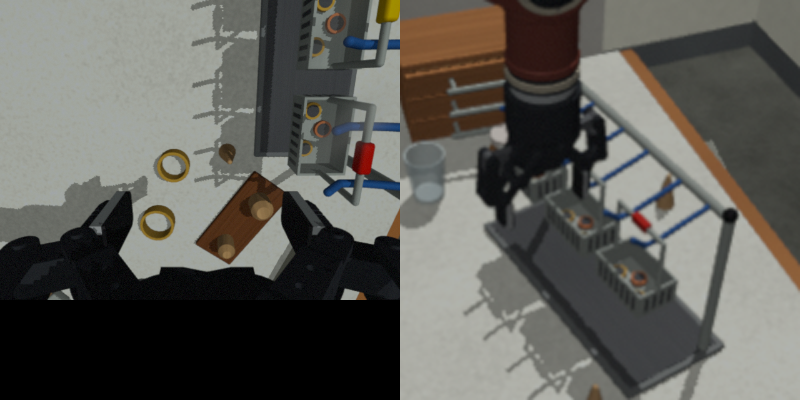

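All three baskets hang across both prongs. Now the middle bangle.

Request:
{"name": "step_arm", "arguments": {
  "moves": [
    [0,0,1.4,-0.5,-0.3,0.8,1],
    [0,0,2.8,-1,-0.7,1.6,1],
    [0,0,4.2,-1.5,-1,2.4,1],
    [0,0,5.6,-2,-1.3,3.2,1],
    [0,0,7.27,-2.32,-1.57,3.95,1],
    [0,0,7.27,-2.32,-1.57,3.95,1],
    [0,0,7.27,-2.32,-1.57,3.95,1],
    [0,0,7.27,-2.32,-1.57,3.95,1],
    [0,0,7.27,-2.32,-1.57,3.95,1]
  ]
}}

```text
time: 16.47
ee_pos: [0.4852, -0.09, 0.1611]
eef_rot: [0.839, 0.544, 0.002, 0.001]
contact_force: [0.1, -0.1, 0.1]
grip_width: 0.0852
gripper_force: 0.0
```

```bash
cat >> h.py <<'E'
def rings(name,z=.025):
    """brass ring outer ellipse fits -> world xy at height z and diameter"""
    im=cv2.imread(f'pics/{name}_raw.png');hsv=cv2.cvtColor(im,cv2.COLOR_BGR2HSV)
    m=cv2.inRange(hsv,(15,110,60),(30,255,255));m=cv2.morphologyEx(m,cv2.MORPH_CLOSE,np.ones((5,5)))
    for c in cv2.findContours(m,cv2.RETR_EXTERNAL,cv2.CHAIN_APPROX_NONE)[0]:
        if cv2.contourArea(c)<120: continue
        e=cv2.fitEllipse(cv2.convexHull(c)); p=at(name,[e[0]],z)[0]
        q=at(name,[[e[0][0]-e[1][1]/2,e[0][1]],[e[0][0]+e[1][1]/2,e[0][1]]],z)
        print(np.round(e[0],1),np.round(e[1],1),'xy',np.round(p[:2],4),'diam',round(np.linalg.norm(q[0]-q[1]),4))
E
python3 -c "
from h import *
mv((.4798,-.0914,.008),-.427);shot('wrist','w12',(0,0,640,400),1.2);rings('w12',.02);print(proj('w12',[[.4798,-.0914,.025],[.658,-.131,.056],[.6125,-.2306,.056]]))
rings('t8',.02)"
```

```text
shift [-0.09 -0.12  3.83]
turn [ 0.05 -0.02  0.07]
turn [ 3.000e-02  7.000e-02 -3.593e+01]
pos [ 0.4852 -0.09    0.1611] q [0.839 0.544 0.002 0.001] yaw_y -0.421 j7 0.05 t 16.4667 w 0.0852
[376.  366.5] [83.6 87. ] xy [ 0.4704 -0.2131] diam 0.0703
[562.5 326.1] [53.  72.3] xy [ 0.6181 -0.2402] diam 0.0576
[322.9 225.1] [81.6 84.2] xy [ 0.4801 -0.0884] diam 0.061
[595.2 178.4] [ 67.7 115.5] xy [ 0.6698 -0.1362] diam 0.0828
[421.4 116.8] [34.1 49.2] xy [ 0.5718 -0.047 ] diam 0.0332
[[324.15985284 230.71384299]
 [611.13689864 186.45779614]
 [579.53309125 342.91174831]]
[458.  335.7] [ 6.3 35.3] xy [ 0.2208 -0.4275] diam 0.112
[419.4 291.4] [14.6 15.6] xy [ 0.3603 -0.3073] diam 0.0503
[391.4 257.3] [19.9 20.7] xy [ 0.4697 -0.2184] diam 0.0673
[352.1 253.7] [17.5 17.9] xy [ 0.4805 -0.091 ] diam 0.0581
[611.  245.7] [52.7 68.4] xy [ 0.5115 -0.9236] diam 0.2148
```

View pics/w12.png

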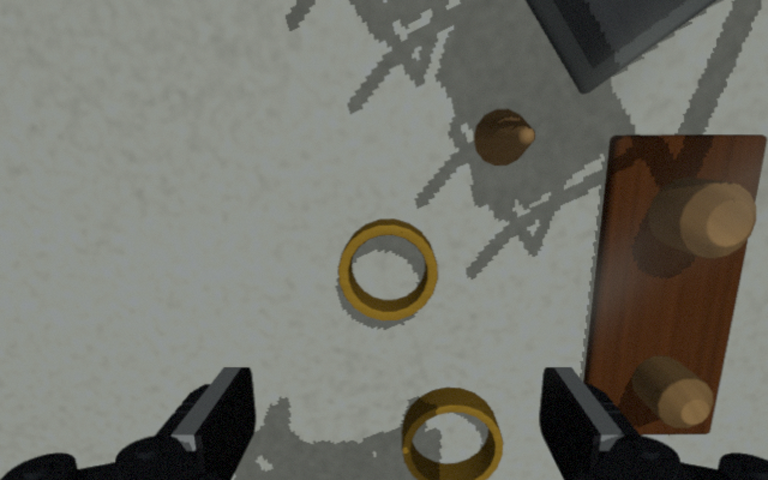

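The bangle is at (388,270) in the 1.2× view, clear around; the thick post top is at (732,213). Grasping it.

Request:
{"name": "step_arm", "arguments": {
  "moves": [
    [0,0,0,-0.06,-0.12,1,1],
    [0,0,0,-0.06,-0.12,2,1],
    [0,0,0,-0.06,-0.12,3,1],
    [0,0,0,-0.06,-0.12,3.6,1],
    [0,0,0,-0.06,-0.12,3.88,1],
    [0,0,0,-0.06,-0.12,3.88,1],
    [0,0,0,-0.06,-0.12,3.88,0.2],
    [0,0,0,-0.06,-0.12,3.88,0],
    [0,0,0,-0.06,-0.12,3.88,0],
    [0,0,0,-0.06,-0.12,3.88,0],
    [0,0,0,-0.06,-0.12,3.88,0],
    [0,0,0,-0.06,-0.12,3.88,0],
    [0,0,0,-0.06,-0.12,3,0],
    [0,0,0,-0.06,-0.12,2,0],
    [0,0,0,-0.06,-0.12,1,0],
    [0,0,0,-0.06,-0.12,0.7,0],
    [0,0,0,-0.06,-0.12,0.7,0]
  ],
  "squeeze": 30
}}

```text
time: 17.93
ee_pos: [0.4797, -0.0917, 0.1359]
eef_rot: [0.84, 0.542, 0.004, 0.003]
contact_force: [-0.1, -0.3, -0.9]
grip_width: 0.0588
gripper_force: 33.5
```

```bash
python3 -c "
from h import *
mv((.658,-.131,.13),-.427);shot('wrist','w13');s=readout.state()
z=s['ee_pos'][2]+.019;rings('w13',z)"
```

```text
shift [0.94 4.46 0.19]
turn [ 0.11 -0.03  0.02]
turn [  0.05   0.17 -35.98]
pos [ 0.4797 -0.0917  0.1359] q [0.84  0.542 0.004 0.003] yaw_y -0.425 j7 0.1 t 17.9333 w 0.0588
[585.7 336. ] [61.1 84.8] xy [ 0.5612 -0.1296] diam 0.0306
[340.6 334.9] [169.7 216.3] xy [ 0.4826 -0.0928] diam 0.0757
[615.2 177.5] [91.  97.4] xy [ 0.5839 -0.0784] diam 0.0313
[435.7 109.6] [40.5 59.5] xy [ 0.539  -0.0359] diam 0.0179
```

Request:
{"name": "step_arm", "arguments": {
  "moves": [
    [0,0,0,0.2,0.9,0,0],
    [0,0,0,0.4,1.8,0,0],
    [0,0,0,0.6,2.7,0,0],
    [0,0,0,0.8,3.6,0,0],
    [0,0,0,0.94,4.46,0.1,0],
    [0,0,0,0.94,4.46,0.1,0],
    [0,0,0,0.94,4.46,0.1,0],
    [0,0,0,0.94,4.46,0.1,0],
    [0,0,0,0.94,4.46,0.1,0]
  ]
}}

```text
time: 18.73
ee_pos: [0.6531, -0.1302, 0.1267]
eef_rot: [0.841, 0.542, -0.001, -0.001]
contact_force: [-0.6, -0.0, -1.4]
grip_width: 0.0589
gripper_force: 33.5
```

```bash
python3 -c "
from h import *
mv((.658,-.131,.13),-.427);im=shot('wrist','w14',(60,0,640,430),1.3);s=readout.state();p=s['ee_pos']
print(proj('w14',[[.658,-.131,.056],p+[0,0,.019],[p[0],p[1],.056],[.6125,-.2306,.056]]))"
```

```text
shift [ 0.03  0.12 -0.08]
turn [-0.04  0.    0.01]
turn [-1.000e-02 -6.000e-02 -3.599e+01]
pos [ 0.6531 -0.1302  0.1267] q [ 0.841  0.542 -0.001 -0.001] yaw_y -0.426 j7 0.05 t 18.7333 w 0.0589
[[340.13026102 253.03067111]
 [331.92795777 339.35452362]
 [332.06441752 254.9394116 ]
 [338.5725673  417.05790353]]
```

View pics/w14.png

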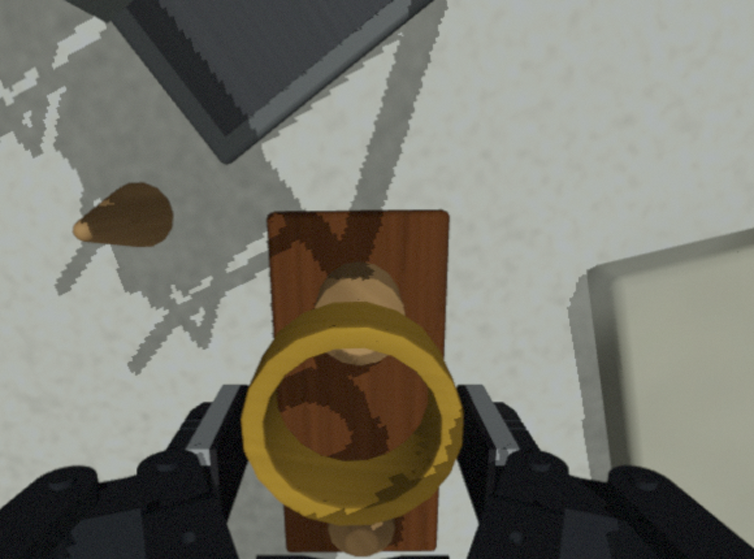

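```bash
python3 -c "
from h import *
p=np.array([.6531,-.1302,.1267]);tx=np.array([.413,.911,0]);ty=np.array([.911,-.413,0])
t=np.linspace(0,6.28,90)[:,None]
def f(c,r): 
    q=(proj('w14',c+r*(np.cos(t)*tx+np.sin(t)*ty))-[60,0])*1.3; return np.round(np.r_[q.min(0),q.max(0)])
for d in(-.003,0,.003):
  print(d,'topouter',f(p+[0,0,.018]+d*tx,.03),'topinner',f(p+[0,0,.018]+d*tx,.0235),'botouter',f(p+[0,0,-.007]+d*tx,.03))
th=np.array([.658,-.131,0])
for d in (0,.003,.006): print(d,'post46',f(th+d*tx+[0,0,.046],.021),'post12',f(th+d*tx+[0,0,.012],.021))
"
```

```text
-0.003 topouter [240. 343. 464. 542.] topinner [265. 367. 440. 522.] botouter [257. 315. 448. 488.]
0 topouter [240. 332. 465. 533.] topinner [264. 356. 441. 513.] botouter [256. 305. 449. 481.]
0.003 topouter [239. 321. 466. 524.] topinner [264. 345. 441. 504.] botouter [256. 295. 449. 473.]
0 post46 [317. 276. 411. 366.] post12 [321. 261. 404. 341.]
0.003 post46 [316. 269. 411. 360.] post12 [321. 255. 404. 335.]
0.006 post46 [316. 262. 411. 353.] post12 [321. 249. 404. 330.]
```

Request:
{"name": "step_arm", "arguments": {
  "moves": [
    [0,0,0,0.03,0.1,0,0],
    [0,0,0,0.03,0.1,0.5,0],
    [0,0,0,0.03,0.1,1.0,0],
    [0,0,0,0.03,0.1,1.3,0],
    [0,0,0,0.03,0.1,1.6,0],
    [0,0,0,0.03,0.1,1.85,0],
    [0,0,0,0.03,0.1,2.05,0],
    [0,0,0,0.03,0.1,2.05,0],
    [0,0,0,0.03,0.1,2.05,0]
  ]
}}

```text
time: 19.53
ee_pos: [0.6583, -0.1313, 0.0452]
eef_rot: [0.841, 0.542, -0.001, -0.001]
contact_force: [-3.2, 0.0, -2.3]
grip_width: 0.0591
gripper_force: 33.5
```

```bash
python3 -c "
from h import *
mv((.658,-.131,.019),-.427);print(readout.state()['contact_force'],readout.state()['wrist_torque'])"
```

```text
shift [ 0.01 -0.01  0.65]
turn [-0.03  0.01  0.01]
turn [-2.000e-02 -4.000e-02 -3.599e+01]
pos [ 0.6583 -0.1313  0.0452] q [ 0.841  0.542 -0.001 -0.001] yaw_y -0.426 j7 0.09 t 19.5333 w 0.0591
[-3.19031458  0.03103441 -2.26877819] [-0.0997763   0.41283937 -0.06934773]
```

Request:
{"name": "step_arm", "arguments": {
  "moves": [
    [0,0,0,0,-0.02,0.25,0],
    [0,0,0,0,-0.02,0.5,0],
    [0,0,0,0,-0.02,0.67,0],
    [0,0,0,0,-0.02,0.67,0],
    [0,0,0,0,-0.02,0.67,0.7],
    [0,0,0,0,-0.02,0.67,1],
    [0,0,0,0,-0.02,0.67,1],
    [0,0,0,0,-0.02,0.67,1],
    [0,0,0,0,-0.02,-0.2,1],
    [0,0,0,0,-0.02,-1.2,1],
    [0,0,0,0,-0.02,-2.2,1],
    [0,0,0,0,-0.02,-2.7,1],
    [0,0,0,0,-0.02,-2.7,1]
  ]
}}

```text
time: 20.62
ee_pos: [0.6626, -0.1323, 0.1608]
eef_rot: [0.84, 0.542, 0.005, 0.005]
contact_force: [-0.5, 0.2, -0.5]
grip_width: 0.0855
gripper_force: 0.0
```

```bash
python3 -c "
from h import *
mv((.36,-.307,.16),-.427);mv((.36,-.307,.16),-.7);shot('wrist','w15');rings('w15',.037);shot('side','s15',(360,290,460,390),4)
shot('top','t15');rings('t15',.02)"
```

```text
shift [-7.1  -5.09 -0.07]
turn [ 0.16 -0.03  0.02]
turn [  0.05   0.25 -35.98]
pos [ 0.6626 -0.1323  0.1608] q [0.84  0.542 0.005 0.005] yaw_y -0.425 j7 0.04 t 20.6167 w 0.0855
shift [-7.1  -5.09 -0.07]
turn [ 0.15 -0.05  3.15]
turn [  0.07   0.22 -32.85]
pos [ 0.6626 -0.1323  0.1608] q [0.84  0.542 0.005 0.005] yaw_y -0.425 j7 0.04 t 20.6167 w 0.0855
[321.3 366.3] [52.7 64. ] xy [ 0.6136 -0.2268] diam 0.0485
[322.4 226.8] [89.3 95.1] xy [ 0.6599 -0.1281] diam 0.0647
[159.3 172.8] [23.  66.2] xy [ 0.5782 -0.0506] diam 0.0432
[163.7 152. ] [18.4 39.1] xy [ 0.5876 -0.0403] diam 0.0252
[458.  335.7] [ 6.3 35.3] xy [ 0.2208 -0.4275] diam 0.112
[419.3 291.3] [14.5 15.5] xy [ 0.3605 -0.3072] diam 0.0498
[391.3 257.2] [20.  20.7] xy [ 0.4698 -0.2183] diam 0.0673
[611.3 245.4] [54.4 65.5] xy [ 0.5127 -0.9247] diam 0.2057
```

Request:
{"name": "step_arm", "arguments": {
  "moves": [
    [0,0,0,-0.8,-0.6,0,1],
    [0,0,0,-1.6,-1.2,0,1],
    [0,0,0,-2.4,-1.8,0,1],
    [0,0,0,-3.2,-2.4,0,1],
    [0,0,0,-4,-3,0,1],
    [0,0,0,-4.8,-3.6,0,1],
    [0,0,0,-5.6,-4.2,0,1],
    [0,0,0,-6.4,-4.7,0,1],
    [0,0,0,-7.1,-5.09,0,1],
    [0,0,0,-7.1,-5.09,0,1],
    [0,0,0,-7.1,-5.09,0,1],
    [0,0,0,-7.1,-5.09,0,1],
    [0,0,0,-7.1,-5.09,0,1]
  ]
}}

```text
time: 21.85
ee_pos: [0.3569, -0.3041, 0.1529]
eef_rot: [0.84, 0.543, 0.0, -0.001]
contact_force: [0.8, -0.8, 0.2]
grip_width: 0.0854
gripper_force: 0.0
```

```bash
python3 -c "
from h import *
mv((.3602,-.3065,.006),-.427);shot('wrist','w16');rings('w16',.02)"
```

```text
shift [-0.02  0.1   3.67]
turn [-0.02 -0.01  0.05]
turn [ 2.000e-02 -2.000e-02 -3.595e+01]
pos [ 0.3569 -0.3041  0.1529] q [ 0.84   0.543  0.    -0.001] yaw_y -0.422 j7 0.58 t 21.85 w 0.0854
[227.8 420.1] [22.4 63.9] xy [ 0.2122 -0.4187] diam 0.0526
[335.5 226.4] [69.6 73.2] xy [ 0.3597 -0.305 ] diam 0.0515
[440.4  27. ] [108.3 123.1] xy [ 0.4708 -0.2152] diam 0.0763
```

Request:
{"name": "step_arm", "arguments": {
  "moves": [
    [0,0,0,-0.01,0.09,1,1],
    [0,0,0,-0.01,0.09,2,1],
    [0,0,0,-0.01,0.09,3,1],
    [0,0,0,-0.01,0.09,3.5,1],
    [0,0,0,-0.01,0.09,3.67,1],
    [0,0,0,-0.01,0.09,3.67,1],
    [0,0,0,-0.01,0.09,3.67,0.2],
    [0,0,0,-0.01,0.09,3.67,-0.2],
    [0,0,0,-0.01,0.09,3.67,-0.2],
    [0,0,0,-0.01,0.09,3.67,-0.2],
    [0,0,0,-0.01,0.09,3.67,-0.2],
    [0,0,0,-0.01,0.09,3.67,-0.2],
    [0,0,0,-0.01,0.09,3.67,-0.2],
    [0,0,0,-0.01,0.09,2.8,-0.2],
    [0,0,0,-0.01,0.09,1.8,-0.2],
    [0,0,0,-0.01,0.09,0.8,-0.2],
    [0,0,0,-0.01,0.09,0.6,-0.2],
    [0,0,0,-0.01,0.09,0.6,-0.2]
  ],
  "squeeze": 30
}}

```text
time: 23.4
ee_pos: [0.3607, -0.3087, 0.1333]
eef_rot: [0.84, 0.542, 0.002, 0.004]
contact_force: [-0.3, 0.3, -0.8]
grip_width: 0.0483
gripper_force: 32.2
```

```bash
python3 -c "
from h import *
mv((.6125,-.2306,.13),-.427)"
```

```text
shift [4.37 4.93 0.12]
turn [0.1  0.02 0.02]
turn [-3.000e-02  1.500e-01 -3.598e+01]
pos [ 0.3607 -0.3087  0.1333] q [0.84  0.542 0.002 0.004] yaw_y -0.425 j7 0.62 t 23.4 w 0.0483
```

Request:
{"name": "step_arm", "arguments": {
  "moves": [
    [0,0,0,0.6,0.7,0,-0.2],
    [0,0,0,1.2,1.4,0,-0.2],
    [0,0,0,1.8,2.1,0,-0.2],
    [0,0,0,2.4,2.8,0,-0.2],
    [0,0,0,3,3.5,0,-0.2],
    [0,0,0,3.6,4.1,0,-0.2],
    [0,0,0,4.1,4.6,0,-0.2],
    [0,0,0,4.37,4.93,0.1,-0.2],
    [0,0,0,4.37,4.93,0.1,-0.2],
    [0,0,0,4.37,4.93,0.1,-0.2],
    [0,0,0,4.37,4.93,0.1,-0.2],
    [0,0,0,4.37,4.93,0.1,-0.2]
  ]
}}

```text
time: 24.4
ee_pos: [0.6087, -0.2307, 0.1252]
eef_rot: [0.841, 0.541, -0.001, -0.001]
contact_force: [0.1, 0.1, -1.4]
grip_width: 0.0485
gripper_force: 32.2
```

```bash
python3 -c "
from h import *
shot('wrist','w17');mv((.6125,-.2306,.045),-.427)
im=cv2.imread('pics/w17_raw.png');hsv=cv2.cvtColor(im,cv2.COLOR_BGR2HSV)
# brass of in-hand ring vs post: horizontal extents along rows
b=cv2.inRange(hsv,(18,150,60),(30,255,255))
n,l,s,c=cv2.connectedComponentsWithStats(b);i=1+np.argmax(s[1:,4]);print('ring bbox',s[i],c[i])
w=cv2.inRange(hsv,(8,60,90),(20,150,255));n,l,s,c=cv2.connectedComponentsWithStats(w)
for i in 1+np.argsort(-s[1:,4])[:4]:print('wood',s[i],c[i])
p=np.array([.6125,-.2306,0]);q=readout.state()['ee_pos'];tx=np.array([.413,.911,0]);ty=np.array([.911,-.413,0]);t=np.linspace(0,6.28,90)[:,None]
def f(c,r):
    a=proj('w17',c+r*(np.cos(t)*tx+np.sin(t)*ty));return np.round(np.r_[a.min(0),a.max(0)])
print('ring',f(q+[0,0,.018],.025),f(q+[0,0,-.007],.025),'post',f(p+[0,0,.056],.008),f(p+[0,0,.046],.017),f(p+[0,0,.012],.017))"
```

```text
shift [0.04 0.08 2.01]
turn [-0.01  0.01 -0.01]
turn [1.000e-02 2.000e-02 3.599e+01]
pos [ 0.609  -0.2308  0.1256] q [ 0.841  0.541 -0.001 -0.   ] yaw_y -0.428 j7 0.23 t 24.45 w 0.0483
ring bbox [  261   243   139   146 10423] [328.35815024 319.1773002 ]
wood [ 293    0   83   82 5501] [334.03635703  38.35793492]
wood [ 309  220   57   32 1178] [337.97962649 234.57724958]
wood [403 230   1   7   7] [403. 233.]
wood [402 257   1   7   7] [402. 260.]
ring [260. 270. 404. 399.] [270. 247. 394. 360.] post [323. 239. 352. 267.] [308. 219. 367. 275.] [311. 206. 362. 256.]
```

Request:
{"name": "step_arm", "arguments": {
  "moves": [
    [0,0,0,0.02,0.08,0,-0.2],
    [0,0,0,0.02,0.08,0.5,-0.2],
    [0,0,0,0.02,0.08,1.0,-0.2],
    [0,0,0,0.02,0.08,1.3,-0.2],
    [0,0,0,0.02,0.08,1.6,-0.2],
    [0,0,0,0.02,0.08,1.85,-0.2],
    [0,0,0,0.02,0.08,2.01,-0.2],
    [0,0,0,0.02,0.08,2.01,-0.2],
    [0,0,0,0.02,0.08,2.01,-0.2]
  ]
}}

```text
time: 25.2
ee_pos: [0.6134, -0.2305, 0.0451]
eef_rot: [0.841, 0.542, -0.001, -0.0]
contact_force: [-0.2, -0.5, -0.9]
grip_width: 0.0486
gripper_force: 32.2
```

```bash
python3 -c "
from h import *
mv((.6125,-.2306,.019),-.427);print(readout.state()['contact_force'],readout.state()['wrist_torque'])"
```

```text
shift [-0.01 -0.02  0.65]
turn [-0.01  0.01  0.01]
turn [-1.000e-02 -2.000e-02 -3.599e+01]
pos [ 0.6134 -0.2305  0.0451] q [ 0.841  0.542 -0.001 -0.   ] yaw_y -0.426 j7 0.27 t 25.2 w 0.0486
[-0.22403665 -0.53427838 -0.85377078] [-1.18618168e-01  2.13729798e-01 -1.51646492e-04]
```

Request:
{"name": "step_arm", "arguments": {
  "moves": [
    [0,0,0,0,-0.02,0.25,-0.2],
    [0,0,0,0,-0.02,0.5,-0.2],
    [0,0,0,0,-0.02,0.67,-0.2],
    [0,0,0,0,-0.02,0.67,-0.2],
    [0,0,0,0,-0.02,0.67,0.5],
    [0,0,0,0,-0.02,0.67,1],
    [0,0,0,0,-0.02,0.67,1],
    [0,0,0,0,-0.02,0.67,1],
    [0,0,0,0,-0.02,-0.2,1],
    [0,0,0,0,-0.02,-1.2,1],
    [0,0,0,0,-0.02,-2.2,1],
    [0,0,0,0,-0.02,-2.7,1],
    [0,0,0,0,-0.02,-2.7,1]
  ]
}}

```text
time: 26.28
ee_pos: [0.6166, -0.2318, 0.1596]
eef_rot: [0.84, 0.542, 0.003, 0.005]
contact_force: [-0.1, -1.5, 0.3]
grip_width: 0.0855
gripper_force: 0.0
```

```bash
python3 -c "
from h import *
mv((.49,-.40,.2),-1.57);print(proj('t15',[[.511,-.419,.09]]))
shot('wrist','w18')
p=np.array([.6125,-.2306,0]);th=np.array([.658,-.131,0]);t=np.linspace(0,6.28,90)[:,None]
def f(c,r):
    a=proj('w18',c+r*np.c_[np.cos(t),np.sin(t),0*t]);return np.round(np.r_[a.min(0),a.max(0)])
print('pred small',f(p+[0,0,.037],.025),'if 8 up',f(p+[0,0,.045],.025),'mid',f(th+[0,0,.037],.03),f(th+[0,0,.045],.03))
hsv=cv2.cvtColor(cv2.imread('pics/w18_raw.png'),cv2.COLOR_BGR2HSV);b=cv2.inRange(hsv,(18,150,60),(30,255,255))
n,l,s,c=cv2.connectedComponentsWithStats(b)
for i in 1+np.argsort(-s[1:,4])[:4]: print([s[i,0],s[i,1],s[i,0]+s[i,2],s[i,1]+s[i,3]],s[i,4])
"
```

```text
shift [-5.14 -1.14 -1.03]
turn [ 0.12 -0.08 13.12]
turn [  0.09   0.14 -22.88]
pos [ 0.6166 -0.2318  0.1596] q [0.84  0.542 0.003 0.005] yaw_y -0.425 j7 0.22 t 26.2833 w 0.0855
[[459.80824554 243.15627975]]
pred small [286. 195. 359. 266.] if 8 up [285. 198. 360. 270.] mid [273.   2. 372. 109.] [271.  -2. 373. 109.]
[np.int32(95), np.int32(238), np.int32(194), np.int32(329)] 3715
[np.int32(273), np.int32(1), np.int32(372), np.int32(107)] 3284
[np.int32(287), np.int32(187), np.int32(360), np.int32(264)] 1764
[np.int32(310), np.int32(16), np.int32(313), np.int32(17)] 3
```

```bash
python3 -c "
from h import *
mv((.511,-.419,.19),-1.888)"
```

```text
shift [-5.36 -0.42 -0.85]
turn [ 0.06 -0.06 16.76]
turn [  0.06   0.06 -19.24]
pos [ 0.615  -0.2306  0.1563] q [0.84  0.542 0.002 0.003] yaw_y -0.425 j7 0.22 t 26.3333 w 0.0854
```

Request:
{"name": "step_arm", "arguments": {
  "moves": [
    [0,0,1.4,-0.5,0,-0.85,1],
    [0,0,2.8,-1,0,-0.85,1],
    [0,0,4.2,-1.5,-0.1,-0.85,1],
    [0,0,5.6,-2,-0.1,-0.85,1],
    [0,0,7,-2.5,-0.2,-0.85,1],
    [0,0,8.4,-3,-0.2,-0.85,1],
    [0,0,9.8,-3.5,-0.3,-0.85,1],
    [0,0,11.2,-4,-0.3,-0.85,1],
    [0,0,12.6,-4.5,-0.4,-0.85,1],
    [0,0,14,-5,-0.4,-0.85,1],
    [0,0,15.4,-5.36,-0.42,-0.85,1],
    [0,0,16.76,-5.36,-0.42,-0.85,1],
    [0,0,16.76,-5.36,-0.42,-0.85,1],
    [0,0,16.76,-5.36,-0.42,-0.85,1],
    [0,0,16.76,-5.36,-0.42,-0.85,1],
    [0,0,16.76,-5.36,-0.42,-0.85,1]
  ]
}}

```text
time: 27.67
ee_pos: [0.51, -0.4171, 0.1866]
eef_rot: [0.988, -0.156, -0.0, -0.001]
contact_force: [0.3, 0.5, -0.1]
grip_width: 0.0852
gripper_force: 0.0
```

```bash
python3 -c "
from h import *
mv((.511,-.419,.066),-1.888);im=shot('wrist','w19')
hsv=cv2.cvtColor(im,cv2.COLOR_BGR2HSV);np.set_printoptions(precision=4,suppress=True)
def cc(m,k,z,l0):
    n,l,s,c=cv2.connectedComponentsWithStats(m)
    for i in 1+np.argsort(-s[1:,4])[:k]: print(l0,s[i],np.round(c[i],1),at('w19',[c[i]],z)[0,:2])
cc(cv2.inRange(hsv,(0,150,80),(6,255,255))|cv2.inRange(hsv,(174,150,80),(180,255,255)),2,.052,'red')
cc(cv2.inRange(hsv,(0,0,0),(180,255,45)),5,.058,'black')
cc(cv2.inRange(hsv,(0,0,185),(180,40,255)),4,.058,'white')
print(proj('w19',[[.511,-.419,.058],[.511,-.419,.09]]))
cv2.imwrite('pics/w19.png',cv2.resize(im[60:420,140:540],(800,720))[:600])"
```

```text
shift [0.04 0.04 3.02]
turn [-0.01  0.01  0.04]
turn [-1.000e-02 -2.000e-02 -3.596e+01]
pos [ 0.51   -0.4171  0.1866] q [ 0.988 -0.156 -0.    -0.001] yaw_y -1.885 j7 -0.71 t 27.6667 w 0.0852
red [356 165  17  19 168] [364.  173.9] [ 0.5376 -0.4488]
black [    0   306   640   174 56448] [328.3 422.7] [ 0.3554 -0.3636]
black [ 280  176  102  102 7523] [330.6 226.7] [ 0.5107 -0.4161]
black [ 421    0   45  104 1083] [442.9  49.8] [ 0.5966 -0.5169]
black [  66  138   46   64 1005] [ 94.8 175.5] [ 0.5935 -0.2764]
black [119 110  11 112 565] [124.5 165.6] [ 0.5932 -0.2985]
[[334.4592 225.0654]
 [334.8491 238.045 ]]
```

View pics/w19.png

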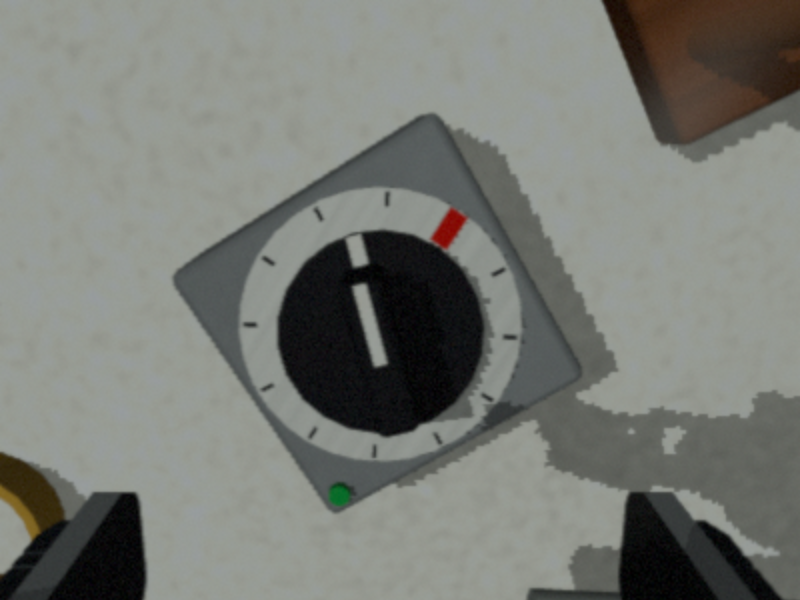

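The dial: skirt centre (381,333), pointer end (354,238), red mark inner end (440,243) in this 2× crop.

```bash
python3 -c "
from h import *
r=lambda a:np.array(a,float)/2+[140,60]
P=lambda a,z:at('w19',[r(a)],z)[0,:2]
c=P((381,333),.058);rc=P((380,324.5),.052);a=P((354,238),.058);m=P((440,243),.052);m2=P((459,212),.052);b=P((380,367),.09);b2=P((359,285),.09)
an=lambda v:round(np.arctan2(v[1],v[0]),3)
print('c',c,rc,b,'ptr',np.linalg.norm(a-c),an(a-c),'stripe',an(b2-b),'mark',np.linalg.norm(m-rc),an(m-rc),an(m2-rc),an(m2-m),an(m-c))
mv((.511,-.417,.068),an(b2-b)-np.pi/2)"
```

```text
c [ 0.51086997 -0.41607604] [ 0.51243722 -0.41620239] [ 0.50857785 -0.41506878] ptr 0.034113949648768946 -0.046 stripe -0.074 mark 0.035420918042681375 -0.935 -0.913 -0.848 -0.902
shift [ 0.02 -0.01  2.97]
turn [-0.01  0.   -2.76]
turn [0.000e+00 2.000e-02 3.324e+01]
pos [ 0.51   -0.4173  0.1869] q [ 0.988 -0.157 -0.    -0.   ] yaw_y -1.885 j7 -0.71 t 27.7167 w 0.0855
```

Request:
{"name": "step_arm", "arguments": {
  "moves": [
    [0,0,-1.4,0.02,-0.02,0,1],
    [0,0,-2.76,0.02,-0.02,0.5,1],
    [0,0,-2.76,0.02,-0.02,1.4,0.5],
    [0,0,-2.76,0.02,-0.02,2.3,0],
    [0,0,-2.76,0.02,-0.02,3.0,0],
    [0,0,-2.76,0.02,-0.02,3.0,0],
    [0,0,-2.76,0.02,-0.02,3.0,0],
    [0,0,-2.76,0.02,-0.02,3.0,-1],
    [0,0,-2.76,0.02,-0.02,3.0,-1],
    [0,0,-2.76,0.02,-0.02,3.0,-1],
    [0,0,-2.76,0.02,-0.02,3.0,-1],
    [0,0,-2.76,0.02,-0.02,3.0,-1],
    [0,0,-2.76,0.02,-0.02,3.0,-1],
    [0,0,-2.76,0.02,-0.02,3.0,-1]
  ],
  "squeeze": 30
}}

```text
time: 28.88
ee_pos: [0.5119, -0.4165, 0.0703]
eef_rot: [0.999, -0.037, 0.002, -0.001]
contact_force: [-1.2, 4.1, 5.6]
grip_width: 0.0134
gripper_force: 31.0
```

```bash
python3 -c "
from h import *
mv((.511,-.4165,.068),-.91-np.pi/2);s=readout.state();print(s['contact_force'],s['wrist_torque'],s['gripper_force'])"
```

```text
shift [-0.02  0.    0.06]
turn [-0.04 -0.03  9.57]
turn [  0.03  -0.05 -26.43]
pos [ 0.5119 -0.4165  0.0703] q [ 0.999 -0.037  0.002 -0.001] yaw_y -1.646 j7 -0.42 t 28.8833 w 0.0134
[-1.19699073  4.0514599   5.59926476] [ 0.8554008   0.11127104 -0.00095371] 30.974879264831543
```

```bash
python3 -c "
from h import *
shot('side','s20');shot('top','t20')
x=np.array([.978,.208,0]);y=np.array([-.208,.978,0]);o=np.array([.634,.161,.246])
G=((50,120,40),(75,255,255))
for k,C in ((.125,G),(0,YEL),(-.125,RED)):
    for n in('s20','t20'): print(n,np.round(proj(n,[o+k*y])[0],1),blob(n,*C)[:3])
rings('t20',.037);print(at('t20',proj('t20',[[.6,-.2,.037]]),.037))"
```

```text
s20 [315.8 147.9] [(array([355. , 424.2]), np.int32(10))]
t20 [224.7 202.4] [(array([526.3, 317.4]), np.int32(84)), (array([222.5, 201.8]), np.int32(46)), (array([510.5, 210.3]), np.int32(35))]
s20 [341.  172.6] [(array([340.9, 171.9]), np.int32(28))]
t20 [268.8 193.5] [(array([178.7, 278.5]), np.int32(61)), (array([160.4, 278.1]), np.int32(50)), (array([267.5, 192.8]), np.int32(44))]
s20 [369.6 200.7] [(array([369.9, 200.4]), np.int32(21))]
t20 [312.6 184.7] [(array([312. , 183.9]), np.int32(32)), (array([555. , 203.8]), np.int32(4))]
[610.6 248. ] [48.2 79.1] xy [ 0.5028 -0.9113] diam 0.2454
[395.2 212.5] [15.5 16.7] xy [ 0.6141 -0.2295] diam 0.054
[364.9 198.6] [18.6 18.9] xy [ 0.6592 -0.1314] diam 0.0613
[[ 0.6   -0.2    0.037]]
```

Everything is in place; turning the dial.

Request:
{"name": "step_arm", "arguments": {
  "moves": [
    [0,0,1,0,0,-0.03,-1],
    [0,0,2,-0.01,0,-0.03,-1],
    [0,0,3,-0.01,0,-0.03,-1],
    [0,0,4,-0.01,0,-0.03,-1],
    [0,0,5,-0.01,0,-0.03,-1],
    [0,0,6,-0.02,0,-0.03,-1],
    [0,0,7,-0.02,0,-0.03,-1],
    [0,0,8,-0.02,0,-0.03,-1],
    [0,0,9,-0.02,0,-0.03,-1],
    [0,0,9.6,-0.02,0,-0.03,-1],
    [0,0,9.6,-0.02,0,-0.03,-1],
    [0,0,9.6,-0.02,0,-0.03,-1],
    [0,0,9.6,-0.02,0,-0.03,-1],
    [0,0,9.6,-0.02,0,-0.03,0],
    [0,0,9.6,-0.02,0,-0.03,0],
    [0,0,9.6,-0.02,0,-0.03,0],
    [0,0,9.6,-0.02,0,-1,0],
    [0,0,9.6,-0.02,0,-2,0],
    [0,0,9.6,-0.02,0,-3.1,0],
    [0,0,9.6,-0.02,0,-3.1,0]
  ]
}}

```text
time: 30.65
ee_pos: [0.5103, -0.4227, 0.2003]
eef_rot: [0.897, -0.442, 0.007, 0.004]
contact_force: [-0.5, -2.6, 0.4]
grip_width: 0.0427
gripper_force: 0.0
```

```bash
python3 -c "
from h import *
mv();im=shot('wrist','w21');hsv=cv2.cvtColor(im,cv2.COLOR_BGR2HSV)
c=np.array([.5109,-.4161,.058])
red=cv2.inRange(hsv,(0,150,80),(6,255,255))|cv2.inRange(hsv,(174,150,80),(180,255,255))
q=np.argwhere(red)[:,::-1].astype(float);a=at('w21',q,.052)-[.5124,-.4162,.052];r=np.hypot(a[:,0],a[:,1]);k=(r<.06);an=np.arctan2(a[k,1],a[k,0]);print('red',k.sum(),r[k].min(),r[k].max(),an.mean())
blk=cv2.inRange(hsv,(0,0,0),(180,255,45));n,l,s,cc=cv2.connectedComponentsWithStats(blk)
# unwrap skirt annulus at several radii about centre from skirt
for R_ in(.029,.031,.033):
    t=np.linspace(-3.14,3.14,315);p=proj('w21',c+R_*np.c_[np.cos(t),np.sin(t),0*t]);v=np.array([hsv[int(round(b)),int(round(a)),2] for a,b in p]);sat=v>110
    print(R_,'bright angles',np.round(t[sat],2)[:40])
"
```

```text
pos [ 0.5103 -0.4227  0.2003] q [ 0.897 -0.442  0.007  0.004] yaw_y -2.486 j7 -1.22 t 30.65 w 0.0427
red 149 0.034955901842563586 0.04717882201651729 -0.9097696243786585
0.029 bright angles [-0.98 -0.96 -0.94 -0.92 -0.9  -0.88 -0.86 -0.84 -0.82]
0.031 bright angles [-0.98 -0.96 -0.94 -0.92 -0.9  -0.88 -0.86 -0.84 -0.82]
0.033 bright angles [-0.98 -0.96 -0.94 -0.92 -0.9  -0.88 -0.86 -0.84]
```

Request:
{"name": "step_arm", "arguments": {
  "moves": [
    [0,0,0,0,0,-0.5,0],
    [0,0,0,0,0,-0.5,0],
    [0,0,0,0,0,-0.5,0],
    [0,0,0,0,0,-0.5,0],
    [0,0,0,0,0,-0.5,0],
    [0,0,0,0,0,-0.5,0]
  ]
}}

```text
time: 31.2
ee_pos: [0.5094, -0.417, 0.2098]
eef_rot: [0.897, -0.441, -0.001, -0.0]
contact_force: [0.3, -0.1, -0.6]
grip_width: 0.0427
gripper_force: 0.0
```

```bash
python3 -c "
from h import *
shot('side','s22');shot('top','t22')
for n in('s22','t22'): print(n,blob(n,(50,120,40),(75,255,255)),blob(n,*YEL),blob(n,*RED))
rings('t22',.037)
print(robot.job_done())"
```

```text
s22 [(array([355. , 424.2]), np.int32(10))] [(array([237.9, 186.7]), np.int32(72))] []
t22 [(array([529.4, 318.8]), np.int32(52)), (array([222.5, 201.8]), np.int32(46)), (array([530.3, 301. ]), np.int32(21))] [(array([178.7, 278.6]), np.int32(62)), (array([160.4, 278.1]), np.int32(50)), (array([267.5, 192.8]), np.int32(44))] [(array([312. , 183.9]), np.int32(32)), (array([555.4, 204. ]), np.int32(5))]
[458.4 335.3] [ 6.3 33.9] xy [ 0.2238 -0.4233] diam 0.1062
[611.2 245.9] [53.  68.4] xy [ 0.5096 -0.9134] diam 0.2122
[395.2 212.5] [15.5 16.7] xy [ 0.6141 -0.2294] diam 0.0539
[364.9 198.6] [18.6 18.8] xy [ 0.6592 -0.1314] diam 0.0611
the job is handed in; nothing more can be done
None
```

The job is handed in at about 31 s: all three baskets hang on hooks, the 60 mm and 50 mm bangles are down on the thick and slim posts, and the dial pointer reads within about 0.01 rad of the red mark; the hand-in call returned no verdict.

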